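Put the V-block away and shut the tool cabinet

TASK

Put the steel V-block away: pull the cabinet's tray right out to its stop, lay the V-block flat in it with its groove up, push the tray fully home, and then push the door shut until it seats on its catch. Push firmly but without forcing anything, and leave the plain block, the flat bar and the file where they lie.

Things in the scene. Friction and masses are not known exactly. Their poses are not given: they have to be found in the camera images.
- cabinet: Grey sheet-steel bench cabinet, fixed, 270 wide, 240 deep, 250 high; an 18 mm plywood board on top (z 250 to 268) stands 50 mm proud of the front, over door and tray. Origin: bench level, middle of the front plane; x points from the front plane into the cabinet (away from the robot), y to its left as the robot sees it, z up. Opening 246 wide, z 18 to 205
- door (a joint): Door angle, rad: 0 = shut and seated, grows as it opens towards the robot, to 2.2; starts wide open, swings easily. Below about 0.1 rad a sprung roller catch resists (about 10 N at 200 mm from the hinge; let go there, it springs back) up to a hump at 0.04 rad; past it the roller draws the door home and holds it
- door_hinge (a point): Point on the door's hinge line (cabinet frame x 0, y +135), 111 above the bench. Its axes turn with the door: y from free edge to hinge, x from outer to inner face (as the cabinet's when shut). The door: plain grey steel panel 270 wide, 178 high (z 22 to 200); outer face at x -15, inner face at x -1. A striker stands 26 proud of the inner face at y -225, z 135 to 165
- door_face (a point): Point on the door's outer face, 210 from the hinge line (60 from the free edge), 111 above the bench; same axes as door_hinge; x points into the panel
- tray (a joint): How far the tray is pulled out, m: 0 = home, 0.18 = out at its stop; it starts a little way out. It slides along the cabinet's -x with about 2 N of friction, and rests wherever it is left
- tray_front (a point): Top edge of the tray's front wall, middle of its outer face, 62 above the bench; axes as the cabinet's. With the tray home it lies 18 behind the cabinet's front plane. The tray is an open steel tray 200 x 200 x 40 outside, walls and floor 5 thick, no handle: hook its front wall from inside
- tray_floor (a point): Middle of the tray's inner floor, 27 above the bench, 100 behind tray_front; axes as the cabinet's
- vblock: The V-block: steel block 90 long (x), 40 wide (y), 32 high, with a 28 wide, 14 deep V groove along x in its top; 0.5 to 0.8 kg. Origin: middle of its underside, z up
- plain_block: Bystander: plain steel block 90 x 45 x 30, no groove; origin under its middle
- flat_bar: Bystander: flat steel bar 130 x 40 x 10; origin under its middle
- file: Bystander: hand file with a wooden handle, 260 long along x, 18 high, lying between the robot and the cabinet, low enough for door and tray to pass over it; origin on its axis at bench level
Things that resemble listed ones, but are neither listed nor needed, are in the scene too. Leave any orange or turquoise look-alike of the vblock alone.

How it is judged:
By the outcome, as a careful person would: the job done as asked, in the order asked, and still so for the second after the job is handed in, with the robot touching nothing.
It also fails if it takes over 72 s, if anything falls off the work surface, if the arm or the gripper's body presses on something with over 40 N, if the wrist force passes 120 N, or if a joint passes its speed limit or range.

ROBOT

A 6-joint arm with a two-finger parallel gripper is mounted at the origin on the work surface. World frame = base frame: x ahead of the robot, y to its left, z up, the work surface at z = 0. Lengths are in m, angles in degrees, forces in N, time in s.
With the tool pointing down it reaches from about 0.4 to 0.825 m from the base axis. Payload 7 kg.
Tool frame: the origin (TCP) lies between the finger pads; the fingertips stand 19 mm ahead of it and the grasp point (between the pads) is the TCP (r.finger_overhang is the distance from the TCP to the fingertips, in m); z points along the fingers, y is the direction in which the jaws open and shut (so a half turn about z gives the same grasp; the last joint's range is limited). The gripper opens to 88 mm and grips with 3 to 60 N. Pads are 19 mm wide; open, the fingers measure 130 mm over their backs; the gripper's body (78 mm by 193 mm) begins 47 mm behind the grasp point.
Start: joints at [-54.368, 20.546, 0.682, 0, -70.136, -16.507], TCP at [0.221, -0.638, 0.246] pointing down, gripper open.
Joint ranges: [-176.03, 176.03], [-82.01, 121.73], [-58.28, 71.71], [-173.87, 95.51], [-174.79, -0.11], [-173.66, 173.66]. Speed limits (degrees/s): [136.94, 136.94, 172.46, 180, 180, 180].

INTERFACE

Orientations are given as [roll, pitch, yaw] about the fixed x, y, z axes, in that order (R = Rz(yaw) Ry(pitch) Rx(roll)).
In Python, from plant import r, optics gives the robot as it stands. The module is installed in compiled form; this text tells all that it offers.
- The arm moves only by the tool step_arm, never from a script. Its argument "increments" is a list of rows, each an object of numbers: "tx", "ty", "tz": the shift along the world's x, y, z in mm; "ax", "ay", "az": the turn, a rotation vector about the world's x, y, z in degrees; "claw": the gripper command: -1 is shut, 1 is fully open, values between are in proportion. In form: [{"tx": .., "ty": .., "tz": .., "ax": .., "ay": .., "az": .., "claw": ..}, ...]. A call has 1 to 12 rows; each row shifts and turns the commanded pose from where the row before left it; what a row does not reach is not made up. A row lasts 1/10 s, in which the tool goes at most 50 mm and 8.59 degrees, less where a joint would pass 70% of its speed; a pose out of reach is approached as far as the arm can. A call with a gripper value outside its range is refused whole. The fingers move at their own pace and stop on an object; "newtons" is the grip in N (left out, the last holds). Time passes only in rows, so rows that do not move let the fingers close. It gives the time, the measured TCP pose, the force and the opening at its end, in the units of the state.
- r.get_state(): the state, without advancing time (a new reading comes with each control period).
- optics.capture(name): name is "scene" or "side" or "wrist"; returns a dict with "image" (400x640x3 uint8, blue, green, red), "depth" (400x640 float32, m along the optical axis (not along the pixel's ray), 0 where there is no reading), "fx", "fy", "cx", "cy" (pixels), "R" (3x3) and "t" (3): a world point X has camera coordinates R X + t. Camera axes: x right, y down, z forward; pixel columns grow to the right and rows downward; lengths in m; the calibration is good to about 2 mm. The wrist camera is an equidistant fisheye: a pixel r from the principal point sees the ray r / f radians off the axis. A picture is of the moment at which its call begins.
- r.close_job(): hands the job in, once; it reports no verdict.
The state is a dict: "time_s": time; "joints": joint angles; "qd": joint speeds; "joint_torque": joint torques, N m; "tcp_pos": TCP position; "eef_rot": TCP orientation; "contact_force": force on the tool from outside, world axes, zero at the start; "moment": the same for the moment, N m; "gripper_width": finger opening in m.
Only numpy, scipy, OpenCV 4.12 (cv2) and the standard library are available. Lean on these libraries where they do the work, as an engineer would, in place of code of your own. Each camera call takes 0.05 s, during which the arm holds its last target. There are 200 camera calls.

## Working session

There is one attempt and no reset: what is moved stays moved. The work goes in short steps, Python scripts to look and compute and a tool call to move; the robot and the scene stay as the last step left them, time stands still between calls to the robot, and variables do not carry over. Pictures are saved under pics/ and viewed, about 8 in all and at most 12, crops included, and the job is handed in when it is done.

Besides the shell and the picture viewer there is one more tool, called as name([rows], argument=value, ...), one row to a line, values as JSON. step_arm: Moves the arm, as the interface text tells. Its arguments: {"type":"object","properties":{"increments":{"type":"array","items":{"type":"object","properties":{"tx":{"type":"number"},"ty":{"type":"number"},"tz":{"type":"number"},"ax":{"type":"number"},"ay":{"type":"number"},"az":{"type":"number"},"claw":{"type":"number"}}}},"newtons":{"type":"number"}},"required":["increments"]}

```bash
mkdir -p pics
cat > h.py <<'E'
import numpy as np, cv2, pickle
def grab(names=("scene","side")):
    from plant import r, optics
    o={}
    for n in names:
        o[n]=optics.capture(n)
    pickle.dump(o,open("last.pkl","wb")); return o
def load(): return pickle.load(open("last.pkl","rb"))
def world(c,u,v,fish=False,d=None):
    d=c["depth"][int(v),int(u)] if d is None else d
    x=(u-c["cx"])/c["fx"]; y=(v-c["cy"])/c["fy"]
    if fish:
        rr=np.hypot(x,y); k=np.tan(rr)/rr if rr>1e-9 else 1; x*=k;y*=k
    return c["R"].T@(np.array([x*d,y*d,d])-c["t"])
def cloud(c):
    v,u=np.mgrid[0:400,0:640]; d=c["depth"]
    P=np.stack([(u-c["cx"])/c["fx"]*d,(v-c["cy"])/c["fy"]*d,d],-1)
    W=(P-c["t"])@c["R"]; W[d==0]=np.nan; return W
def proj(c,X):
    p=c["R"]@np.array(X)+c["t"]; return c["fx"]*p[0]/p[2]+c["cx"],c["fy"]*p[1]/p[2]+c["cy"]
E
python3 - <<'E'
from h import *
o=grab(("scene","side","wrist"))
for n in o: print(n,o[n]["fx"],o[n]["R"].round(3).tolist(),o[n]["t"].round(3), (o[n]["depth"]==0).mean())
cv2.imwrite("pics/a.png",cv2.resize(o["scene"]["image"],(800,500)))
cv2.imwrite("pics/b.png",cv2.resize(o["side"]["image"],(800,500)))
E
```

```text
scene 375.3748683933269 [[-0.134, 0.991, -0.009], [0.934, 0.124, -0.335], [-0.331, -0.053, -0.942]] [ 0.142 -0.466  1.231] 0.004171875
side 437.2933107826081 [[-1.0, 0.026, 0.007], [0.022, 0.935, -0.353], [-0.015, -0.353, -0.936]] [0.546 0.11  1.04 ] 0.00421875
wrist 309.70691628693146 [[-0.326, 0.945, 0.001], [0.915, 0.315, 0.253], [0.238, 0.083, -0.968]] [ 0.674 -0.032  0.389] 0.051125
```

View pics/a.png

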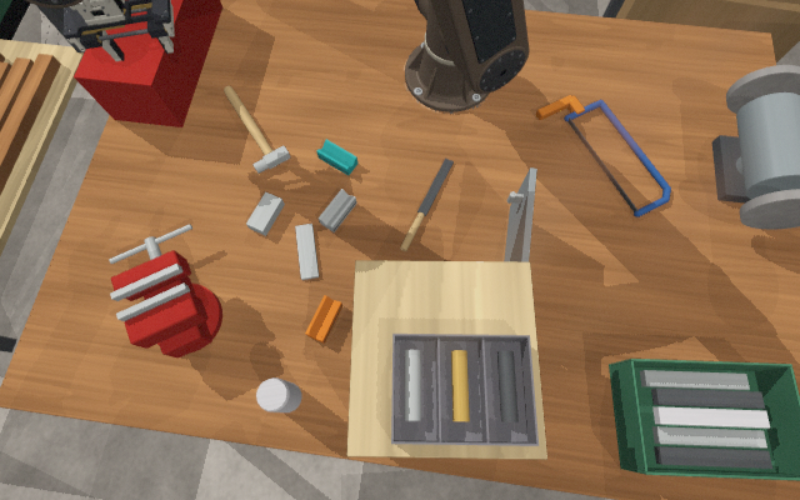

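View pics/b.png

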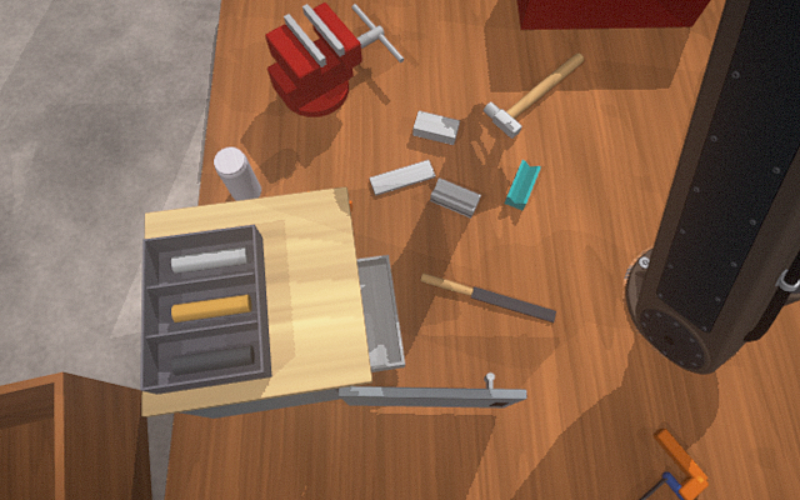

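The scene view, 800 px wide, has the grey V-block at about (338,210), the plain block at (265,213), the flat bar at (307,252), the file at (428,203), the door at (520,215) and the board at (350-545, 262-455). The side view shows the tray a little way out at (380,310). Both views show orange and turquoise decoys. Next I'll measure.

```bash
cat > m.py <<'E'
from h import *
def rect(P):
    (c,s,a)=cv2.minAreaRect(P[:,:2].astype(np.float32)*1000); b=cv2.boxPoints((c,s,a))
    return np.round(c,1),np.round(s,1),round(a,1),b.round(0).tolist()
def comp(n,c,zlo,zhi):
    W=cloud(c); m=((W[...,2]>zlo)&(W[...,2]<zhi)).astype(np.uint8)
    k,l,st,ce=cv2.connectedComponentsWithStats(m)
    for i in range(1,k):
        if st[i,4]<60: continue
        P=W[l==i]; 
        if P[:,0].min()<0.25 or P[:,0].max()>1.3: continue
        print(n,ce[i].round(),st[i,4],"z",np.percentile(P[:,2],[5,50,95]).round(3),*rect(P))
E
python3 - <<'E'
from m import *
o=load()
for n in("scene","side"):
    comp(n,o[n],.008,.045)
    print("board");comp(n,o[n],.26,.275)
    print("door");comp(n,o[n],.185,.21)
    print("tray");comp(n,o[n],.052,.072)
E
```

```text
scene [270. 125.] 464 z [0.013 0.028 0.034] [ 291.1 -243.2] [91.6 41.5] 64.7 [[253.0, -276.0], [290.0, -293.0], [329.0, -211.0], [292.0, -193.0]]
scene [338. 168.] 433 z [0.009 0.012 0.019] [383.2 -16.7] [ 22.2 252.9] 71.6 [[260.0, 13.0], [500.0, -67.0], [507.0, -46.0], [267.0, 34.0]]
scene [270. 168.] 508 z [0.014 0.028 0.035] [ 429.4 -217.5] [42.6 91.2] 62.5 [[379.0, -215.0], [460.0, -257.0], [480.0, -220.0], [399.0, -178.0]]
scene [212. 170.] 562 z [0.014 0.03  0.034] [ 459.5 -381.7] [46.4 90.6] 73.0 [[409.0, -391.0], [496.0, -417.0], [510.0, -373.0], [423.0, -346.0]]
scene [245. 201.] 560 z [0.009 0.011 0.014] [ 533.5 -271.6] [129.  40.] 17.6 [[466.0, -272.0], [478.0, -310.0], [601.0, -271.0], [589.0, -233.0]]
scene [165. 250.] 595 z [0.014 0.021 0.041] [ 714.9 -461. ] [171.1  74.3] 7.0 [[625.0, -435.0], [635.0, -508.0], [804.0, -487.0], [795.0, -414.0]]
scene [259. 255.] 591 z [0.017 0.028 0.034] [ 683.1 -201.8] [41.3 90.2] 74.2 [[634.0, -209.0], [721.0, -234.0], [732.0, -194.0], [645.0, -170.0]]
scene [496. 333.] 566 z [0.01  0.027 0.043] [793.7 411.5] [199.4   4.4] 5.7 [[694.0
[... 5074 characters left out ...]
9 z [0.059 0.066 0.071] [ 595.4 -584.1] [ 61.1 184.5] 31.0 [[522.0, -521.0], [617.0, -679.0], [669.0, -647.0], [574.0, -489.0]]
side [267.  60.] 98 z [0.053 0.061 0.071] [ 669.5 -484.5] [67.9  6.3] 36.7 [[640.0, -502.0], [644.0, -507.0], [699.0, -467.0], [695.0, -462.0]]
side [230.  75.] 99 z [0.053 0.061 0.07 ] [ 776.5 -447.4] [30.2 79.8] 60.4 [[734.0, -441.0], [804.0, -480.0], [819.0, -454.0], [749.0, -415.0]]
side [195. 150.] 109 z [0.053 0.062 0.071] [ 841.5 -234. ] [58.4 26.2] 30.1 [[810.0, -237.0], [823.0, -260.0], [873.0, -231.0], [860.0, -208.0]]
side [310. 248.] 378 z [0.056 0.062 0.065] [581.6  18.4] [ 58.8 200.7] 6.9 [[540.0, 114.0], [565.0, -85.0], [623.0, -78.0], [599.0, 122.0]]
```

Run:
```python
from h import *
from plant import r
o=load(); print({k:np.round(v,3).tolist() for k,v in r.get_state().items()})
a=o["scene"]["image"][130:215,190:310]; b=o["side"]["image"][115:200,300:420]
cv2.imwrite("pics/c.png",cv2.resize(np.hstack([a,b]),None,fx=3.3,fy=3.3,interpolation=cv2.INTER_CUBIC))
```

```text
{'time_s': 0.15, 'joints': [-54.367, 20.583, 0.648, -0.014, -70.137, -16.503], 'qd': [0.081, -0.089, 0.176, 0.099, -0.016, -0.018], 'joint_torque': [0.001, -58.328, 29.329, 7.001, 0.009, -0.0], 'tcp_pos': [0.221, -0.637, 0.245], 'eef_rot': [179.928, -0.007, -160.875], 'contact_force': [0.389, -0.605, 0.173], 'moment': [-0.058, 0.031, -0.005], 'gripper_width': 0.088}
```

View pics/c.png

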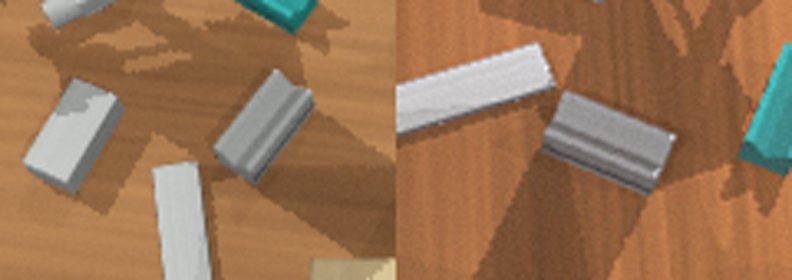

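The crop shows the V-block groove up, at (265,127) in the left half, with the flat bar close to one end. I'll go to the tray with the gripper shut and the tool tilted.

step_arm([
  {"tx": 16, "ty": 45, "az": -1, "claw": -1},
  {"tx": 16, "ty": 45, "az": -1, "claw": -1},
  {"tx": 16, "ty": 45, "az": -1, "claw": -1},
  {"tx": 16, "ty": 45, "az": -1, "claw": -1},
  {"tx": 16, "ty": 45, "az": -1, "claw": -1},
  {"tx": 16, "ty": 45, "az": -1, "claw": -1},
  {"tx": 16, "ty": 45, "az": -1, "claw": -1},
  {"tx": 16, "ty": 45, "az": -1, "claw": -1},
  {"tx": 16, "ty": 45, "az": -1, "claw": -1},
  {"tx": 16, "ty": 45, "az": -1, "claw": -1},
  {"tx": 16, "ty": 45, "az": -1, "claw": -1},
  {"tx": 16, "ty": 45, "az": -1, "claw": -1},
])

```text
$.increments[0]: bad value
```

step_arm([
  {"tx": 20, "ty": 28, "ax": 0.6, "ay": -5},
  {"tx": 20, "ty": 28, "ax": 0.6, "ay": -5},
  {"tx": 20, "ty": 28, "tz": -25, "ax": 0.6, "ay": -5},
  {"tx": 20, "ty": 28, "tz": -30, "ax": 0.6, "ay": -5},
  {"tx": 27, "ty": 2, "tz": -30},
  {"tx": 27, "tz": -30},
  {"tx": 27, "tz": -30},
  {},
])

```text
$.increments[0]: bad value
```

step_arm([
  {"tx": 16, "ty": 45, "tz": 0, "ax": 0, "ay": 0, "az": -1, "claw": -1},
  {"tx": 16, "ty": 45, "tz": 0, "ax": 0, "ay": 0, "az": -1, "claw": -1},
  {"tx": 16, "ty": 45, "tz": 0, "ax": 0, "ay": 0, "az": -1, "claw": -1},
  {"tx": 16, "ty": 45, "tz": 0, "ax": 0, "ay": 0, "az": -1, "claw": -1},
  {"tx": 16, "ty": 45, "tz": 0, "ax": 0, "ay": 0, "az": -1, "claw": -1},
  {"tx": 16, "ty": 45, "tz": 0, "ax": 0, "ay": 0, "az": -1, "claw": -1},
  {"tx": 16, "ty": 45, "tz": 0, "ax": 0, "ay": 0, "az": -1, "claw": -1},
  {"tx": 16, "ty": 45, "tz": 0, "ax": 0, "ay": 0, "az": -1, "claw": -1},
  {"tx": 16, "ty": 45, "tz": 0, "ax": 0, "ay": 0, "az": -1, "claw": -1},
  {"tx": 16, "ty": 45, "tz": 0, "ax": 0, "ay": 0, "az": -1, "claw": -1},
  {"tx": 16, "ty": 45, "tz": 0, "ax": 0, "ay": 0, "az": -1, "claw": -1},
  {"tx": 16, "ty": 45, "tz": 0, "ax": 0, "ay": 0, "az": -1, "claw": -1},
])

```text
time_s: 1.35
tcp_pos: [0.4132, -0.0958, 0.2459]
eef_rot: [180.0, 0.1, -172.9]
contact_force: [1.7, -2.0, 1.0]
gripper_width: 0.0012
```

step_arm([
  {"tx": 20, "ty": 28, "tz": 0, "ax": 0.6, "ay": -5, "az": 0, "claw": -1},
  {"tx": 20, "ty": 28, "tz": 0, "ax": 0.6, "ay": -5, "az": 0, "claw": -1},
  {"tx": 20, "ty": 28, "tz": -25, "ax": 0.6, "ay": -5, "az": 0, "claw": -1},
  {"tx": 20, "ty": 28, "tz": -30, "ax": 0.6, "ay": -5, "az": 0, "claw": -1},
  {"tx": 27, "ty": 1, "tz": -30, "ax": 0, "ay": 0, "az": 0, "claw": -1},
  {"tx": 27, "ty": 0, "tz": -30, "ax": 0, "ay": 0, "az": 0, "claw": -1},
  {"tx": 27, "ty": 0, "tz": -30, "ax": 0, "ay": 0, "az": 0, "claw": -1},
  {"tx": 0, "ty": 0, "tz": 0, "ax": 0, "ay": 0, "az": 0, "claw": -1},
])

```text
time_s: 2.15
tcp_pos: [0.574, 0.0143, 0.0954]
eef_rot: [-179.7, 19.6, -172.8]
contact_force: [-1.0, -0.2, -0.2]
gripper_width: 0.0001
```

step_arm([
  {"tx": 0, "ty": 0, "tz": -20, "ax": 0, "ay": 0, "az": 0, "claw": -1},
  {"tx": 0, "ty": 0, "tz": -16, "ax": 0, "ay": 0, "az": 0, "claw": -1},
  {"tx": 0, "ty": 0, "tz": -5, "ax": 0, "ay": 0, "az": 0, "claw": -1},
  {"tx": -10, "ty": -1.2, "tz": 0, "ax": 0, "ay": 0, "az": 0, "claw": -1},
  {"tx": -10, "ty": -1.2, "tz": 0, "ax": 0, "ay": 0, "az": 0, "claw": -1},
  {"tx": -10, "ty": -1.2, "tz": 0, "ax": 0, "ay": 0, "az": 0, "claw": -1},
])

```text
time_s: 2.75
tcp_pos: [0.5492, 0.0055, 0.0786]
eef_rot: [-179.9, 19.7, -172.9]
contact_force: [1.8, -0.1, -0.0]
gripper_width: 0.0004
```

step_arm([
  {"tx": -8, "ty": -1, "tz": 0, "ax": 0, "ay": 0, "az": 0, "claw": -1},
  {"tx": -8, "ty": -1, "tz": 0, "ax": 0, "ay": 0, "az": 0, "claw": -1},
  {"tx": -6, "ty": -0.7, "tz": 0, "ax": 0, "ay": 0, "az": 0, "claw": -1},
  {"tx": -4, "ty": -0.5, "tz": 0, "ax": 0, "ay": 0, "az": 0, "claw": -1},
])

```text
time_s: 3.15
tcp_pos: [0.5246, 0.0024, 0.082]
eef_rot: [179.9, 19.4, -172.8]
contact_force: [1.6, 0.5, -1.2]
gripper_width: 0.0006
```

Run:
```python
from m import *
from plant import r
s=r.get_state(); print({k:np.round(s[k],3).tolist() for k in("joints","tcp_pos","eef_rot","contact_force","gripper_width")})
o=grab(("side",)); comp("side",o["side"],.052,.072)
cv2.imwrite("pics/d.png",cv2.resize(o["side"]["image"][150:350,180:500],(800,500)))
```

```text
{'joints': [19.882, 7.608, -58.229, 38.223, -6.582, -140.067], 'tcp_pos': [0.525, 0.002, 0.082], 'eef_rot': [179.867, 19.398, -172.849], 'contact_force': [1.554, 0.536, -1.247], 'gripper_width': 0.001}
side [300.  28.] 372 z [0.06  0.065 0.071] [ 595.8 -583.5] [ 60.2 180.5] 31.3 [[523.0, -522.0], [617.0, -676.0], [668.0, -645.0], [575.0, -491.0]]
side [267.  60.] 102 z [0.053 0.062 0.072] [ 669.9 -484.3] [60.6  6.2] 34.9 [[643.0, -499.0], [647.0, -504.0], [696.0, -470.0], [693.0, -464.0]]
side [230.  75.] 96 z [0.053 0.062 0.071] [ 777.1 -448.4] [30.2 81.7] 59.2 [[734.0, -440.0], [804.0, -482.0], [820.0, -456.0], [750.0, -415.0]]
side [195. 149.] 105 z [0.053 0.062 0.071] [ 841.1 -233.5] [58.3 25.2] 30.4 [[810.0, -237.0], [822.0, -259.0], [873.0, -230.0], [860.0, -208.0]]
side [303. 206.] 134 z [0.053 0.062 0.066] [581.1 -79.6] [83.6  6.5] 7.2 [[539.0, -82.0], [540.0, -88.0], [623.0, -78.0], [622.0, -71.0]]
side [322. 289.] 169 z [0.054 0.063 0.065] [552.5 101.2] [96.6 29.6] 7.6 [[503.0, 109.0], [507.0, 80.0], [602.0, 93.0], [598.0, 122.0]]
side [231. 322.] 68 z [0.053 0.062 0.071] [734.9 173.3] [129.4   0.7] 7.1 [[671.0, 166.0], [671.0, 165.0], [799.0, 181.0], [799.0, 182.0]]
```

View pics/d.png

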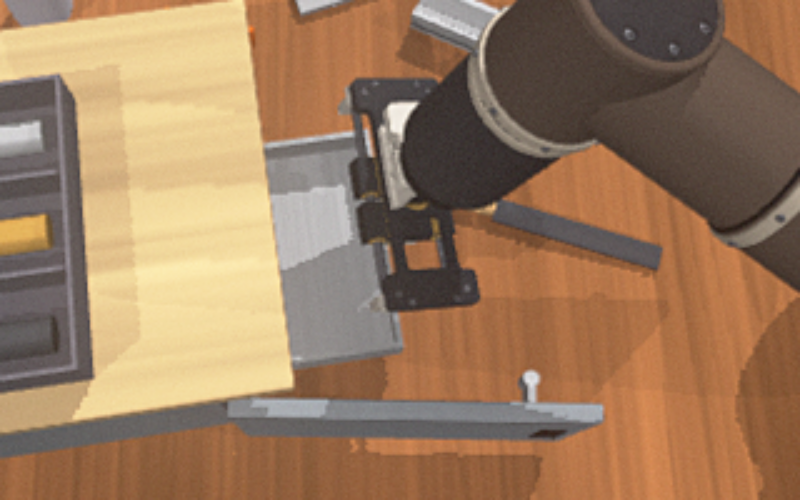

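The view shows the tray front, lower right corner at about (400,348), dragged out to about 0.160. The arm hit the J3 limit with this tilt. The tray is clear enough of the board now to hook it with a vertical tool.

step_arm([
  {"tx": 3, "ty": 3, "tz": 25, "ax": 0, "ay": 0, "az": 0, "claw": -1},
  {"tx": 3, "ty": 3, "tz": 15, "ax": 0, "ay": 0, "az": 0, "claw": -1},
  {"tx": 2, "ty": 2, "tz": 0, "ax": -0.6, "ay": 4.9, "az": 0, "claw": -1},
  {"tx": 2, "ty": 2, "tz": 0, "ax": -0.6, "ay": 4.9, "az": 0, "claw": -1},
  {"tx": 0, "ty": 0, "tz": 0, "ax": -0.6, "ay": 4.9, "az": 0, "claw": -1},
  {"tx": 0, "ty": 0, "tz": 0, "ax": -0.6, "ay": 4.9, "az": 0, "claw": -1},
  {"tx": 0, "ty": 0, "tz": 0, "ax": 0, "ay": 0, "az": 0, "claw": -1},
])

```text
time_s: 3.9
tcp_pos: [0.5387, 0.0084, 0.1159]
eef_rot: [-179.7, -0.3, -172.9]
contact_force: [-0.7, -1.1, 0.1]
gripper_width: 0.0002
```

Run:
```python
from plant import r
import numpy as np
s=r.get_state(); print({k:np.round(s[k],4).tolist() for k in("joints","tcp_pos","eef_rot","contact_force")})
```

```text
{'joints': [21.8759, 15.0328, -26.1747, 0.2275, -49.156, -104.9376], 'tcp_pos': [0.5387, 0.0084, 0.1159], 'eef_rot': [-179.7409, -0.3073, -172.9131], 'contact_force': [-0.725, -1.059, 0.0842]}
```

step_arm([
  {"tx": -3, "ty": 3, "tz": -20, "ax": 0, "ay": 0, "az": 0, "claw": -1},
  {"tx": 0, "ty": 0, "tz": -22, "ax": 0, "ay": 0, "az": 0, "claw": -1},
  {"tx": 0, "ty": 0, "tz": -18, "ax": 0, "ay": 0, "az": 0, "claw": -1},
  {"tx": 0, "ty": 0, "tz": 0, "ax": 0, "ay": 0, "az": 0, "claw": -1},
])

```text
time_s: 4.3
tcp_pos: [0.5314, 0.0101, 0.0538]
eef_rot: [-179.7, -0.4, -172.9]
contact_force: [-0.4, -0.5, 0.2]
gripper_width: 0.0002
```

step_arm([
  {"tx": -6, "ty": -0.7, "tz": 0, "ax": 0, "ay": 0, "az": 0, "claw": -1},
  {"tx": -5, "ty": -0.6, "tz": 0, "ax": 0, "ay": 0, "az": 0, "claw": -1},
  {"tx": -5, "ty": -0.6, "tz": 0, "ax": 0, "ay": 0, "az": 0, "claw": -1},
  {"tx": -4, "ty": -0.5, "tz": 0, "ax": 0, "ay": 0, "az": 0, "claw": -1},
])

```text
time_s: 4.7
tcp_pos: [0.514, 0.0085, 0.057]
eef_rot: [-179.8, -0.1, -172.9]
contact_force: [2.3, -0.5, 1.0]
gripper_width: 0.0004
```

step_arm([
  {"tx": -3, "ty": -0.4, "tz": 0, "ax": 0, "ay": 0, "az": 0, "claw": -1},
  {"tx": -2, "ty": -0.3, "tz": 0, "ax": 0, "ay": 0, "az": 0, "claw": -1},
])

```text
time_s: 4.9
tcp_pos: [0.512, 0.0084, 0.057]
eef_rot: [-179.8, 0.2, -172.8]
contact_force: [16.4, -4.7, -12.3]
gripper_width: 0.0007
```

step_arm([
  {"tx": -2, "ty": -0.2, "tz": 0, "ax": 0, "ay": 0, "az": 0, "claw": -1},
])

```text
time_s: 5.0
tcp_pos: [0.5119, 0.0085, 0.0572]
eef_rot: [-179.8, 0.3, -172.8]
contact_force: [21.9, -5.8, -15.5]
gripper_width: 0.0002
```

Run:
```python
from m import *
from plant import r
s=r.get_state(); print({k:np.round(s[k],4).tolist() for k in("joints","tcp_pos","eef_rot","contact_force")})
o=grab(("side",)); W=cloud(o["side"])
m=(abs(W[...,2]-.062)<.008)&(W[...,0]>.48)&(W[...,0]<.62)&(abs(W[...,1])<.13)
P=W[m][:,:2]-[.6559,.0271]; ex=np.array([.99255,.12187]); ey=np.array([-.12187,.99255])
x=P@ex;y=P@ey
print("front x_c",np.percentile(x[x<-.15],[2,50]) if (x<-.15).any() else x.min(), y.min(),y.max())
```

```text
{'joints': [23.1905, 17.1252, -33.5437, 0.5026, -39.0746, -106.3842], 'tcp_pos': [0.5119, 0.0085, 0.0572], 'eef_rot': [-179.7665, 0.3349, -172.8036], 'contact_force': [21.9057, -5.8109, -15.5175]}
front x_c [-0.161942  -0.1584122] -0.10046458580472972 0.10073015509815998
```

The tray is at its stop: front face at cabinet x = −162 mm, with a firm reaction. Next is the V-block.

step_arm([
  {"tx": 10, "ty": 1.2, "tz": 0, "ax": 0, "ay": 0, "az": 0, "claw": -1},
  {"tx": 0, "ty": 0, "tz": 40, "ax": 0, "ay": 0, "az": 0, "claw": -1},
  {"tx": 0, "ty": 0, "tz": 40, "ax": 0, "ay": 0, "az": 0, "claw": 0},
  {"tx": -5, "ty": -20, "tz": 30, "ax": 0, "ay": 0, "az": -4, "claw": 1},
  {"tx": -15, "ty": -35, "tz": 0, "ax": 0, "ay": 0, "az": -6, "claw": 1},
  {"tx": -15, "ty": -35, "tz": 0, "ax": 0, "ay": 0, "az": -6, "claw": 1},
  {"tx": -15, "ty": -35, "tz": 0, "ax": 0, "ay": 0, "az": -6, "claw": 1},
  {"tx": -15, "ty": -35, "tz": 0, "ax": 0, "ay": 0, "az": -6, "claw": 1},
  {"tx": -15, "ty": -35, "tz": 0, "ax": 0, "ay": 0, "az": -6, "claw": 1},
  {"tx": -10, "ty": -30, "tz": 0, "ax": 0, "ay": 0, "az": -1, "claw": 1},
  {"tx": 0, "ty": 0, "tz": 0, "ax": 0, "ay": 0, "az": 0, "claw": 1},
])

```text
time_s: 6.15
tcp_pos: [0.4247, -0.2186, 0.1656]
eef_rot: [-179.7, -0.3, 151.9]
contact_force: [-0.3, 0.8, 0.3]
gripper_width: 0.0667
```

Run:
```python
from m import *
from plant import r
s=r.get_state(); print({k:np.round(s[k],4).tolist() for k in("joints","tcp_pos","eef_rot","contact_force")})
o=grab(("wrist",)); c=o["wrist"]
v,u=np.mgrid[0:400,0:640]; x=(u-c["cx"])/c["fx"]; y=(v-c["cy"])/c["fy"]; rr=np.hypot(x,y)+1e-9; k=np.tan(np.minimum(rr,1.4))/rr; d=c["depth"]
P=np.stack([x*k*d,y*k*d,d],-1); W=(P-c["t"])@c["R"]
m=((W[...,2]>.010)&(W[...,2]<.045)&(d>0)).astype(np.uint8)
n,l,st,ce=cv2.connectedComponentsWithStats(m)
for i in range(1,n):
    Q=W[l==i]; 
    if len(Q)>300 and np.hypot(*(np.median(Q[:,:2],0)-[.43,-.217]))<.2: print(ce[i].round(),len(Q),np.percentile(Q[:,2],[5,50,98]).round(3),*rect(Q))
```

```text
{'joints': [-3.443, 6.1637, -29.8693, 0.1685, -54.4107, -114.7955], 'tcp_pos': [0.4247, -0.2186, 0.1656], 'eef_rot': [-179.6902, -0.3458, 151.8591], 'contact_force': [-0.3015, 0.8271, 0.2983]}
[237.  84.] 4244 [0.018 0.027 0.032] [ 291.9 -243.7] [91.3 41. ] 64.6 [[254.0, -276.0], [291.0, -294.0], [330.0, -211.0], [293.0, -194.0]]
[515. 155.] 3032 [0.011 0.024 0.044] [449.4  -1.4] [106.5 200.7] 9.8 [[380.0, 88.0], [414.0, -109.0], [519.0, -91.0], [485.0, 107.0]]
[329. 197.] 4178 [0.018 0.028 0.032] [ 430.1 -218.3] [40.5 91.2] 63.1 [[380.0, -216.0], [462.0, -257.0], [480.0, -221.0], [399.0, -180.0]]
```

The wrist view agrees: V-block at (430,−218), top at 32 mm. I'll descend and grip.

step_arm([
  {"tx": 5, "ty": 0.5, "tz": -30, "ax": 0, "ay": 0, "az": 1, "claw": 1},
  {"tx": 0, "ty": 0, "tz": -35, "ax": 0, "ay": 0, "az": 0, "claw": 1},
  {"tx": 0, "ty": 0, "tz": -35, "ax": 0, "ay": 0, "az": 0, "claw": 1},
  {"tx": 0, "ty": 0, "tz": -27, "ax": 0, "ay": 0, "az": 0, "claw": 1},
  {"tx": 0, "ty": 0, "tz": -14, "ax": 0, "ay": 0, "az": 0, "claw": 1},
  {"tx": 0, "ty": 0, "tz": 0, "ax": 0, "ay": 0, "az": 0, "claw": 1},
])

```text
time_s: 6.8
tcp_pos: [0.4304, -0.215, 0.0229]
eef_rot: [-179.6, -0.5, 153.1]
contact_force: [0.5, 0.5, 0.6]
gripper_width: 0.0875
```

step_arm([
  {"tx": 0, "ty": 0, "tz": 0, "ax": 0, "ay": 0, "az": 0, "claw": -1},
  {"tx": 0, "ty": 0, "tz": 0, "ax": 0, "ay": 0, "az": 0, "claw": -1},
  {"tx": 0, "ty": 0, "tz": 0, "ax": 0, "ay": 0, "az": 0, "claw": -1},
  {"tx": 0, "ty": 0, "tz": 0, "ax": 0, "ay": 0, "az": 0, "claw": -1},
  {"tx": 0, "ty": 0, "tz": 0, "ax": 0, "ay": 0, "az": 0, "claw": -1},
  {"tx": 0, "ty": 0, "tz": 0, "ax": 0, "ay": 0, "az": 0, "claw": -1},
], newtons=40)

```text
time_s: 7.4
tcp_pos: [0.4319, -0.216, 0.0252]
eef_rot: [-179.7, -0.2, 153.1]
contact_force: [-3.2, -6.8, 2.2]
gripper_width: 0.045
```

step_arm([
  {"tx": 0, "ty": 0, "tz": 0, "ax": 0, "ay": 0, "az": 0, "claw": -1},
  {"tx": 0, "ty": 0, "tz": 0, "ax": 0, "ay": 0, "az": 0, "claw": -1},
  {"tx": 0, "ty": 0, "tz": 0, "ax": 0, "ay": 0, "az": 0, "claw": -1},
])

```text
time_s: 7.7
tcp_pos: [0.4314, -0.2163, 0.0252]
eef_rot: [-179.7, -0.3, 153.1]
contact_force: [-2.1, -5.3, 5.6]
gripper_width: 0.0397
```

step_arm([
  {"tx": 0, "ty": 0, "tz": 20, "ax": 0, "ay": 0, "az": 0, "claw": -1},
  {"tx": 0, "ty": 0, "tz": 35, "ax": 0, "ay": 0, "az": 0, "claw": -1},
  {"tx": 0, "ty": 0, "tz": 40, "ax": 0, "ay": 0, "az": 0, "claw": -1},
  {"tx": 5, "ty": 20, "tz": 30, "ax": 0, "ay": 0, "az": 3, "claw": -1},
  {"tx": 18, "ty": 35, "tz": 10, "ax": 0, "ay": 0, "az": 5, "claw": -1},
  {"tx": 18, "ty": 35, "tz": 0, "ax": 0, "ay": 0, "az": 5, "claw": -1},
  {"tx": 18, "ty": 35, "tz": 0, "ax": 0, "ay": 0, "az": 5, "claw": -1},
  {"tx": 18, "ty": 35, "tz": 0, "ax": 0, "ay": 0, "az": 5, "claw": -1},
  {"tx": 18, "ty": 35, "tz": 0, "ax": 0, "ay": 0, "az": 5, "claw": -1},
  {"tx": 18, "ty": 25, "tz": 0, "ax": 0, "ay": 0, "az": 4, "claw": -1},
  {"tx": 7, "ty": 10, "tz": 0, "ax": 0, "ay": 0, "az": 2, "claw": -1},
  {"tx": 0, "ty": 0, "tz": 0, "ax": 0, "ay": 0, "az": 0, "claw": -1},
])

```text
time_s: 8.9
tcp_pos: [0.5518, 0.0155, 0.1584]
eef_rot: [-179.7, -0.4, -172.8]
contact_force: [-0.3, 0.2, -7.3]
gripper_width: 0.0398
```

Run:
```python
from m import *
from plant import r
s=r.get_state(); print({k:np.round(s[k],4).tolist() for k in("joints","tcp_pos","eef_rot","contact_force","gripper_width")})
o=grab(("wrist",))
cv2.imwrite("pics/e.png",o["wrist"]["image"])
```

```text
{'joints': [22.0492, 13.4972, -21.6458, 0.1975, -55.2789, -104.9618], 'tcp_pos': [0.5518, 0.0155, 0.1584], 'eef_rot': [-179.735, -0.366, -172.8003], 'contact_force': [-0.2636, 0.205, -7.3128], 'gripper_width': 0.0398}
```

View pics/e.png

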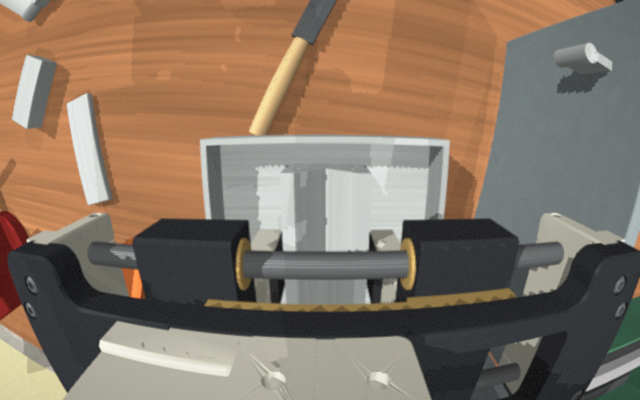

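The picture shows the block (285–368, from row 167) square over the tray and clear of the front wall at row 140. Now I'll lower it.

step_arm([
  {"tx": 0, "ty": 0, "tz": -25, "ax": 0, "ay": 0, "az": 0, "claw": -1},
  {"tx": 0, "ty": 0, "tz": -30, "ax": 0, "ay": 0, "az": 0, "claw": -1},
  {"tx": 0, "ty": 0, "tz": -25, "ax": 0, "ay": 0, "az": 0, "claw": -1},
  {"tx": 0, "ty": 0, "tz": -15, "ax": 0, "ay": 0, "az": 0, "claw": -1},
  {"tx": 0, "ty": 0, "tz": -7, "ax": 0, "ay": 0, "az": 0, "claw": -1},
  {"tx": 0, "ty": 0, "tz": 0, "ax": 0, "ay": 0, "az": 0, "claw": -1},
])

```text
time_s: 9.55
tcp_pos: [0.5507, 0.0131, 0.057]
eef_rot: [-179.7, -0.4, -173.0]
contact_force: [-0.4, 0.5, -6.6]
gripper_width: 0.0396
```

step_arm([
  {"tx": 0, "ty": 0, "tz": -2, "ax": 0, "ay": 0, "az": 0, "claw": -1},
  {"tx": 0, "ty": 0, "tz": -1, "ax": 0, "ay": 0, "az": 0, "claw": -1},
])

```text
time_s: 9.75
tcp_pos: [0.5524, 0.0141, 0.0557]
eef_rot: [-179.7, -0.1, -172.9]
contact_force: [0.3, 0.0, -6.4]
gripper_width: 0.0396
```

step_arm([
  {"tx": 0, "ty": 0, "tz": -1.5, "ax": 0, "ay": 0, "az": 0, "claw": -1},
  {"tx": 0, "ty": 0, "tz": -1.5, "ax": 0, "ay": 0, "az": 0, "claw": -1},
  {"tx": 0, "ty": 0, "tz": 0, "ax": 0, "ay": 0, "az": 0, "claw": -1},
])

```text
time_s: 10.05
tcp_pos: [0.5522, 0.0143, 0.0522]
eef_rot: [-179.7, -0.2, -172.9]
contact_force: [0.4, -0.1, -5.9]
gripper_width: 0.0396
```

step_arm([
  {"tx": 0, "ty": 0, "tz": -1.5, "ax": 0, "ay": 0, "az": 0, "claw": -1},
  {"tx": 0, "ty": 0, "tz": 0, "ax": 0, "ay": 0, "az": 0, "claw": -1},
])

```text
time_s: 10.25
tcp_pos: [0.5538, 0.0145, 0.0522]
eef_rot: [-179.7, -0.0, -172.8]
contact_force: [0.4, 0.1, 5.4]
gripper_width: 0.0396
```

step_arm([
  {"tx": 0, "ty": 0, "tz": 0, "ax": 0, "ay": 0, "az": 0, "claw": 0.6},
  {"tx": 0, "ty": 0, "tz": 0, "ax": 0, "ay": 0, "az": 0, "claw": 0.6},
  {"tx": 0, "ty": 0, "tz": 0, "ax": 0, "ay": 0, "az": 0, "claw": 0.6},
  {"tx": 0, "ty": 0, "tz": 0, "ax": 0, "ay": 0, "az": 0, "claw": 0.6},
  {"tx": 0, "ty": 0, "tz": 0, "ax": 0, "ay": 0, "az": 0, "claw": 0.6},
  {"tx": 0, "ty": 0, "tz": 25, "ax": 0, "ay": 0, "az": 0, "claw": 0.6},
  {"tx": -10, "ty": 0, "tz": 40, "ax": 0, "ay": 0, "az": 0, "claw": 0.6},
  {"tx": -30, "ty": -4, "tz": 30, "ax": 0, "ay": 0, "az": 0, "claw": -1},
  {"tx": -40, "ty": -5, "tz": 0, "ax": 0, "ay": 0, "az": 0, "claw": -1},
  {"tx": -25, "ty": -3, "tz": 0, "ax": 0, "ay": 0, "az": 0, "claw": -1},
  {"tx": 0, "ty": 0, "tz": 0, "ax": 0, "ay": 0, "az": 0, "claw": -1},
])

```text
time_s: 11.35
tcp_pos: [0.4438, 0.0014, 0.1457]
eef_rot: [-179.8, -0.2, -172.9]
contact_force: [1.4, 0.6, 1.1]
gripper_width: 0.0436
```

```bash
cat > kin.py <<'E'
import numpy as np
from scipy.spatial.transform import Rotation as Ro
from scipy.optimize import least_squares
e=lambda ax,a: Ro.from_euler(ax,a,degrees=True).as_matrix()
def fk(q,p):
    a1,h,L2,a3,L3,D,off,yo=p
    R=e('z',q[0]); R2=R@e('y',q[1]); R3=R@e('y',q[1]-q[2]); R4=R3@e('x',q[3]); R5=R4@e('y',-q[4]); R6=R5@e('x',q[5])
    x=np.array([0,0,h])+R@[a1,off,0]+R2@[0,0,L2]+R3@[L3,0,a3]+R5@[D,0,0]
    return x,R6@e('x',yo)@np.array([[0,0,1],[0,1,0],[-1,0,0.]])
E
python3 - <<'E'
from kin import *
from m import *
from plant import r
D=[([-54.367,20.583,.648,-.014,-70.137,-16.503],[.221,-.637,.245]),([19.882,7.608,-58.229,38.223,-6.582,-140.067],[.525,.002,.082]),
([21.8759,15.0328,-26.1747,.2275,-49.156,-104.9376],[.5387,.0084,.1159]),([23.1905,17.1252,-33.5437,.5026,-39.0746,-106.3842],[.5119,.0085,.0572]),
([-3.443,6.1637,-29.8693,.1685,-54.4107,-114.7955],[.4247,-.2186,.1656]),([22.0492,13.4972,-21.6458,.1975,-55.2789,-104.9618],[.5518,.0155,.1584])]
s=r.get_state(); D.append((list(s["joints"]),list(s["tcp_pos"]))); print(np.round(s["joints"],2),np.round(s["tcp_pos"],4))
f=lambda p: np.concatenate([fk(q,np.append(p,0))[0]-x for q,x in D])
best=min((least_squares(f,p0) for p0 in ([.1,.4,.4,.0,.4,.2,-.19],[0,.3,.3,.1,.4,.25,-.19],[.2,.45,.3,0.05,.3,.3,-.19])),key=lambda b:b.cost)
print(best.x.round(4),(f(best.x)*1000).round(1).reshape(-1,3).tolist())
q,_=D[0]
print("axis",[ (fk(q,np.append(best.x,0))[1]).round(2).tolist() for q,_ in D[:2]], Ro.from_euler('xyz',[179.928,-.007,-160.875],degrees=True).as_matrix().round(2).tolist(),Ro.from_euler('xyz',[179.867,19.398,-172.849],degrees=True).as_matrix().round(2).tolist())
np.save("p.npy",best.x)
o=grab(("scene","side","wrist"))
cv2.imwrite("pics/f.png",o["wrist"]["image"])
E
```

```text
[  25.91    4.13  -35.32    0.18  -50.86 -108.95] [0.4438 0.0014 0.1457]
[ 0.0449  0.5149  0.584  -0.0229  0.4316  0.6567 -0.1986] [[-5.4, -4.9, -8.8], [-11.5, 22.1, -10.9], [0.2, -3.9, 4.7], [2.0, -0.4, 10.7], [0.7, -4.4, 0.8], [0.4, -4.1, 0.5], [4.0, -2.9, 3.0]]
axis [[[-0.79, 0.61, -0.0], [0.61, 0.79, 0.0], [0.0, 0.0, -1.0]], [[0.54, -0.79, 0.28], [-0.84, -0.51, 0.18], [0.0, -0.33, -0.94]]] [[-0.94, -0.33, -0.0], [-0.33, 0.94, 0.0], [0.0, 0.0, -1.0]] [[-0.94, -0.13, 0.33], [-0.12, 0.99, 0.04], [-0.33, 0.0, -0.94]]
```

View pics/f.png

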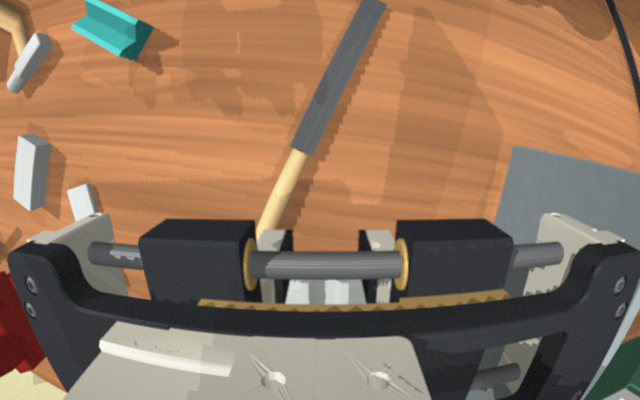

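The wrist view doesn't reach the tray, so I'll check with the scene and side clouds and fix the kinematic signs.

```bash
sed -i "s/e('x',q\[3\])/e('x',-q[3])/; s/e('x',q\[5\])/e('x',-q[5])/" kin.py
python3 - <<'E'
from kin import *
from m import *
D=[([-54.367,20.583,.648,-.014,-70.137,-16.503],[.221,-.637,.245],[179.928,-.007,-160.875]),([19.882,7.608,-58.229,38.223,-6.582,-140.067],[.525,.002,.082],[179.867,19.398,-172.849]),
([21.8759,15.0328,-26.1747,.2275,-49.156,-104.9376],[.5387,.0084,.1159],[-179.74,-.307,-172.913]),([23.1905,17.1252,-33.5437,.5026,-39.0746,-106.3842],[.5119,.0085,.0572],[-179.77,.335,-172.8]),
([-3.443,6.1637,-29.8693,.1685,-54.4107,-114.7955],[.4247,-.2186,.1656],[-179.69,-.346,151.86]),([22.0492,13.4972,-21.6458,.1975,-55.2789,-104.9618],[.5518,.0155,.1584],[-179.735,-.366,-172.8]),([25.91,4.13,-35.32,.18,-50.86,-108.95],[.4438,.0014,.1457],[-179.8,-.2,-172.9])]
def f(p):
    o=[]
    for q,x,E in D:
        X,R=fk(q,p); o+=[X-x, .2*((R-Ro.from_euler('xyz',E,degrees=True).as_matrix()).ravel())]
    return np.concatenate(o)
b=min((least_squares(f,p0+[y]) for p0 in ([.1,.4,.4,.0,.4,.2,-.19],[0,.3,.3,.1,.4,.25,-.19]) for y in (0,90,-90,180)),key=lambda b:b.cost)
print(b.x.round(4),b.cost,(f(b.x).reshape(-1,12)*1000).round(1)[:,:3].tolist(),abs(f(b.x).reshape(-1,12)[:,3:]).max()); np.save("p.npy",b.x)
o=load()
for n in("scene","side"):
    W=cloud(o[n]); P=W[...,:2]-[.6559,.0271]; x=P@[.99255,.12187]; y=P@[-.12187,.99255]; z=W[...,2]
    m=(x>-.157)&(x<-.05)&(abs(y)<.09)&(z>.035)&(z<.1)
    if m.sum(): print(n,m.sum(),np.percentile(x[m],[1,99]),np.percentile(y[m],[1,99]),np.percentile(z[m],[5,50,98]))
i=o["side"]; u,v=proj(i["side"] if "side" in i else i,(.55,.014,.04)); u,v=int(u),int(v); print(u,v)
cv2.imwrite("pics/g.png",cv2.resize(o["side"]["image"][v-70:v+70,u-100:u+100],(800,560),interpolation=cv2.INTER_CUBIC))
E
```

```text
[ 5.27000e-02  4.59000e-01  5.81600e-01 -1.47000e-02  4.17000e-01
  6.13500e-01 -1.82800e-01 -9.00044e+01] 0.001732437654147391 [[5.4, 7.7, -11.1], [9.0, -49.6, -11.7], [-2.5, 7.9, 5.5], [2.3, 9.2, 12.2], [2.4, 8.3, 0.9], [-3.9, 7.3, 0.6], [0.0, 9.3, 3.5]] 0.0001682821148186558
scene 400 [-0.15692174 -0.12145096] [-0.08648301  0.08685386] [0.0390314  0.05432936 0.06456172]
side 952 [-0.15675257 -0.05976839] [-0.07774607  0.07827946] [0.04261292 0.05542117 0.06391897]
317 247
```

View pics/g.png

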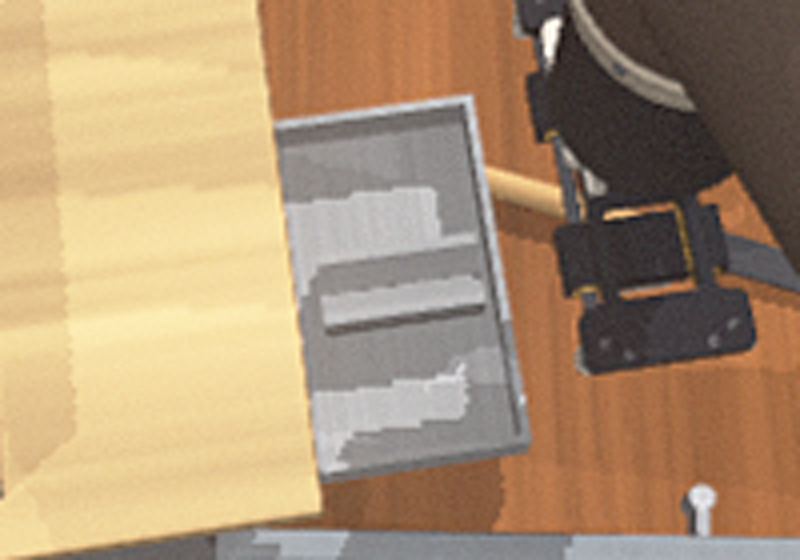

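The crop shows the block lying flat in the tray, groove up, around (400,285), fully inside the walls. Next I'll refine the kinematic fit and plan the tray push and the door push.

```bash
cat > kin.py <<'E'
import numpy as np
from scipy.spatial.transform import Rotation as Ro
from scipy.optimize import least_squares
e=lambda ax,a: Ro.from_euler(ax,a,degrees=True).as_matrix()
T=e('x',-90)@np.array([[0,0,1],[0,1,0],[-1,0,0.]])
LO=np.array([-176,-82,-58.2,-173.8,-174.7,-.2]);
LO=np.array([-176.03,-82.01,-58.28,-173.87,-174.79,-173.66]);HI=np.array([176.03,121.73,71.71,95.51,-.11,173.66])
def fk(q,p):
    a1,h,L2,a3,L3,D,y3,y5,z5=p
    R=e('z',q[0]); R2=R@e('y',q[1]); R3=R@e('y',q[1]-q[2]); R4=R3@e('x',-q[3]); R5=R4@e('y',-q[4]); R6=R5@e('x',-q[5])
    return np.array([0,0,h])+R@[a1,0,0]+R2@[0,0,L2]+R3@[L3,y3,a3]+R5@[D,y5,z5],R6@T
def ik(x,Rt,p,q0):
    f=lambda q:np.concatenate([(fk(q,p)[0]-x)*1000,Ro.from_matrix(fk(q,p)[1]@Rt.T).as_rotvec(degrees=True)*3])
    b=least_squares(f,np.clip(q0,LO+1e-3,HI-1e-3),bounds=(LO,HI)); return b.x,abs(b.fun).max()
E
python3 - <<'E'
from kin import *
D=[([-54.367,20.583,.648,-.014,-70.137,-16.503],[.221,-.637,.245]),([19.882,7.608,-58.229,38.223,-6.582,-140.067],[.525,.002,.082]),
([21.8759,15.0328,-26.1747,.2275,-49.156,-104.9376],[.5387,.0084,.1159]),([23.1905,17.1252,-33.5437,.5026,-39.0746,-106.3842],[.5119,.0085,.0572]),
([-3.443,6.1637,-29.8693,.1685,-54.4107,-114.7955],[.4247,-.2186,.1656]),([22.0492,13.4972,-21.6458,.1975,-55.2789,-104.9618],[.5518,.0155,.1584]),([25.91,4.13,-35.32,.18,-50.86,-108.95],[.4438,.0014,.1457])]
f=lambda p: np.concatenate([np.concatenate([fk(q,p)[0]-x for q,x in D]),1e-3*(p-[.1,.4,.4,0,.4,.2,0,0,0])])
b=min((least_squares(f,p0) for p0 in ([.1,.4,.4,.0,.4,.2,-.19,0,0],[0,.3,.3,.1,.4,.25,0,-.19,0],[0.,.3,.4,0,.4,.2,-.1,-.1,0.05])),key=lambda b:b.cost)
print(b.x.round(4),b.cost,(f(b.x)*1000)[:21].reshape(-1,3).round(1).tolist()); np.save("p.npy",b.x)
E
```

```text
[-8.000e-04  2.064e-01  6.006e-01  2.000e-04  4.633e-01  3.659e-01
 -3.400e-03 -1.884e-01  1.200e-03] 1.457610161684075e-07 [[-0.1, -0.2, -0.1], [0.0, 0.1, -0.1], [-0.1, 0.0, 0.1], [-0.0, -0.0, 0.0], [0.0, 0.1, 0.0], [-0.1, -0.1, 0.1], [0.0, 0.0, 0.0]]
```

```bash
cat >> kin.py <<'E'
P=np.load("p.npy")
ex=np.array([.99255,.12187,0]); ey=np.array([-.12187,.99255,0]); O=np.array([.6559,.0271,0])
def pushpose(xf,yf,zf,th,psi=0):
    """front corner at cabinet (xf,yf,zf) m; tilt th; tool forward dir turned psi about z from x_c"""
    t=np.radians(th); Rz=e('z',7.0+psi); fw=Rz@[1,0,0]; up=np.array([0,0,1])
    x=O+xf*ex+yf*ey+zf*up - fw*(.0095*np.cos(t)+.019*np.sin(t)) + up*(-.0095*np.sin(t)+.019*np.cos(t))
    R=Rz@e('y',-th)@e('z',180)@e('x',180)   # tool x backwards, y left
    return x,R
E
python3 - <<'E'
from kin import *
q0=[25.9,4.1,-35.3,0.2,-50.9,-109]
print(Ro.from_matrix(pushpose(0,0,0,0)[1]).as_euler('xyz',degrees=True))
for xf in(-.175,-.12,-.08,-.04,0,.018):
    q=q0
    for th in(0,10,20,30,40,50,60):
        x,R=pushpose(xf,0,.05,th); q1,er=ik(x,R,P,q)
        if er<1: q=q1
        print(xf,th,"ok" if er<1 else "--",x.round(3),q1.round(0))
E
```

```text
[ 1.80000000e+02  1.27222187e-14 -1.73000000e+02]
-0.175 0 ok [0.473 0.005 0.069] [  24.   13.  -37.   -0.  -40. -107.]
-0.175 10 ok [0.47  0.004 0.067] [  27.    8.  -49.    9.  -24. -118.]
-0.175 20 -- [0.467 0.004 0.065] [  26.    5.  -58.   18.  -10. -126.]
-0.175 30 -- [0.465 0.004 0.062] [ 21.   6. -52. -27.  -0. -75.]
-0.175 40 -- [0.463 0.003 0.058] [  7.   5. -44. -74.  -0. -16.]
-0.175 50 ok [0.462 0.003 0.055] [ -38.   16.  -55. -119.  -38.   68.]
-0.175 60 -- [0.461 0.003 0.051] [ -51.   32.  -58. -119.  -58.   89.]
-0.12 0 ok [0.527 0.011 0.069] [  23.   18.  -30.   -0.  -42. -106.]
-0.12 10 ok [0.524 0.011 0.067] [  25.   13.  -42.    7.  -26. -114.]
-0.12 20 -- [0.521 0.011 0.065] [  20.    9.  -58.   37.   -5. -139.]
-0.12 30 -- [0.519 0.01  0.062] [ 22.  10. -49. -15.  -0. -87.]
-0.12 40 -- [0.517 0.01  0.058] [  8.  10. -39. -73.  -0. -18.]
-0.12 50 ok [0.516 0.01  0.055] [ -30.   18.  -49. -124.  -34.   65.]
-0.12 60 -- [0.516 0.01  0.051] [ -44.   36.  -58. -130.  -62.   94.]
-0.08 0 ok [0.567 0.016 0.069] [  21.   21.  -25.   -0.  -44. -104.]
-0.08 10 ok [0.564 0
[... 1108 characters left out ...]
  -42.    6.   -1. -107.]
0 40 -- [0.637 0.025 0.058] [ 10.  18. -29. -63.  -0. -29.]
0 50 ok [0.635 0.025 0.055] [ -19.   22.  -36. -126.  -24.   55.]
0 60 ok [0.635 0.025 0.051] [ -29.   33.  -47. -140.  -52.   82.]
0.018 0 ok [0.664 0.028 0.069] [  19.   28.  -12.    0.  -50. -102.]
0.018 10 ok [0.661 0.028 0.067] [  21.   24.  -23.    4.  -33. -107.]
0.018 20 ok [0.658 0.027 0.065] [  21.   20.  -40.   23.  -12. -125.]
0.018 30 -- [0.656 0.027 0.062] [  19.   20.  -41.    8.   -1. -109.]
0.018 40 -- [0.654 0.027 0.058] [ 11.  19. -27. -60.  -0. -33.]
0.018 50 ok [0.653 0.027 0.055] [ -17.   23.  -33. -125.  -23.   53.]
0.018 60 ok [0.653 0.027 0.051] [ -27.   32.  -45. -141.  -50.   81.]
```

```bash
cat >> kin.py <<'E'
def doorpose(deg,r,zf,th,gap=0,dpsi=0):
    a=np.radians(deg); c=np.array([0,.135])+r*np.array([-np.sin(a),-np.cos(a)])+(.015+gap)*np.array([-np.cos(a),np.sin(a)])
    return pushpose(c[0],c[1],zf,th,-deg+dpsi)
E
python3 - <<'E'
from kin import *
for th in(50,60):
  for dp in (0,20):
    q=np.array([-17,25,-36,-130,-30,58.]) 
    for d in(0,15,30,45,60,80,99):
        x,R=doorpose(d,.21,.11,th,0,dp*min(1,d/45)); q1,er=ik(x,R,P,q); q=q1
        print(th,dp,d,"ok" if er<1 else "-- %.0f"%er,x.round(3),q1.round(0))
print("vertical")
q=np.array([25.9,4,-35,0,-51,-109.])
for d in(99,80,60,40):
    for dp in(0,90,45):
        x,R=doorpose(d,.2,.15,0,0,dp); q1,er=ik(x,R,P,q); print(d,dp,"ok" if er<1 else "--",x.round(3),q1.round(0))
E
```

```text
50 0 0 ok [ 0.63  -0.052  0.115] [-11.  12. -28. -85. -13.   7.]
50 0 15 -- 4 [ 0.575 -0.042  0.115] [  -8.    7.  -34. -102.   -0.   12.]
50 0 30 -- 15 [ 0.525 -0.018  0.115] [ -16.    2.  -43. -134.   -0.   39.]
50 0 45 -- 36 [0.482 0.018 0.115] [ -23.   -2.  -58. -165.   -9.   64.]
50 0 60 -- 64 [0.45  0.063 0.115] [ -18.   -6.  -58. -167.   -0.   51.]
50 0 80 -- 102 [0.428 0.134 0.115] [ -10.   -3.  -58. -169.   -0.   30.]
50 0 99 -- 131 [0.431 0.204 0.115] [  -2.    1.  -58. -174.   -0.    9.]
50 20 0 ok [ 0.63  -0.052  0.115] [-11.  12. -28. -85. -13.   7.]
50 20 15 ok [ 0.575 -0.044  0.115] [ -15.    8.  -35. -103.  -11.   22.]
50 20 30 -- 6 [ 0.523 -0.023  0.115] [  -9.    3.  -40. -109.   -0.   18.]
50 20 45 -- 7 [0.479 0.011 0.115] [ -25.   -0.  -58. -151.  -17.   67.]
50 20 60 -- 34 [0.445 0.058 0.115] [ -18.   -6.  -58. -158.   -4.   57.]
50 20 80 -- 75 [0.422 0.131 0.115] [ -10.   -6.  -58. -163.   -0.   41.]
50 20 99 -- 116 [0.424 0.203 0.115] [  -2.   -2.  -58. -174.   -0.   28.]
60 0 0 ok [ 0.629 -0.052  0.111] [ -31.   19.  -37. -119.  -38.   56.]
60 0 15 ok [ 0.574 
[... 1033 characters left out ...]
] [  47.    5.  -31.   -0.  -54. -139.]
99 45 -- [0.434 0.19  0.169] [  43.    6.  -27.   -6.  -57. -174.]
80 0 -- [0.441 0.126 0.169] [  28.    6.  -25.  -15.  -58. -174.]
80 90 ok [0.435 0.114 0.169] [  40.    3.  -33.   -0.  -54. -113.]
80 45 ok [0.435 0.121 0.169] [  41.    3.  -33.   -0.  -54. -159.]
60 0 ok [0.465 0.06  0.169] [  31.    5.  -30.   -0.  -55. -174.]
60 90 ok [0.463 0.047 0.169] [ 30.   5. -31.   0. -54. -83.]
60 45 ok [0.461 0.054 0.169] [  31.    4.  -31.   -0.  -54. -129.]
40 0 ok [0.51  0.007 0.169] [  23.    9.  -26.   -0.  -55. -146.]
40 90 ok [ 0.513 -0.006  0.169] [ 21.   9. -26.  -0. -55. -54.]
40 45 ok [ 0.509 -0.     0.169] [  22.    9.  -26.   -0.  -55. -100.]
```

step_arm([
  {"tx": 0, "ty": 0, "tz": -30, "ax": 0, "ay": 0, "az": 0, "claw": -1},
  {"tx": 0, "ty": 0, "tz": -30, "ax": 0, "ay": 0, "az": 0, "claw": -1},
  {"tx": 5, "ty": 0.6, "tz": -16, "ax": 0, "ay": 0, "az": 0, "claw": -1},
  {"tx": 14, "ty": 1.7, "tz": 0, "ax": 0, "ay": 0, "az": 0, "claw": -1},
  {"tx": 8, "ty": 1, "tz": 0, "ax": 0, "ay": 0, "az": 0, "claw": -1},
  {"tx": 8, "ty": 1, "tz": 0, "ax": 0, "ay": 0, "az": 0, "claw": -1},
  {"tx": 12, "ty": 1.5, "tz": 0, "ax": 0, "ay": 0, "az": 0, "claw": -1},
  {"tx": 14, "ty": 1.7, "tz": 0, "ax": 0, "ay": 0, "az": 0, "claw": -1},
  {"tx": 14, "ty": 1.7, "tz": 0, "ax": 0, "ay": 0, "az": 0, "claw": -1},
  {"tx": 14, "ty": 1.7, "tz": 0, "ax": 0, "ay": 0, "az": 0, "claw": -1},
  {"tx": 9, "ty": 1, "tz": 0, "ax": 0, "ay": 0, "az": 0, "claw": -1},
  {"tx": 5, "ty": 0.6, "tz": 0, "ax": 0, "ay": 0, "az": 0, "claw": -1},
])

```text
time_s: 12.7
tcp_pos: [0.5511, 0.0148, 0.0698]
eef_rot: [-179.7, -0.2, -172.9]
contact_force: [-1.0, 0.5, 2.6]
gripper_width: 0.0005
```

```bash
cat >> kin.py <<'E'
def corners(x,R):
    """tip, body box (78 x 193, from 47 to 200 behind TCP) and camera points in cabinet frame, mm"""
    L=[[a,b,c] for a in(-.039,.039) for b in(-.0965,.0965) for c in(-.047,-.12,-.2)]+[[.0,0,.019],[.085,0,-.12],[.085,0,-.16],[0,0,-.366],[0,-.19,-.366],[0,.19,-.366]]
    W=x+np.array(L)@R.T-O; return np.stack([W@ex,W@ey,W[:,2]],1)*1000
def plan(qa,qb,n):
    s=(1-np.cos(np.linspace(0,np.pi,n+1)))/2*.5+np.linspace(0,1,n+1)*.5
    Q=[np.array(qa)+(np.array(qb)-qa)*t for t in s]; F=[fk(q,P) for q in Q]
    cx,cR=F[0]; rows=[]; mn=[1e9]*2; hit=0
    for i in range(1,n+1):
        x,R=F[i]; d=np.round((x-cx)*1000).astype(int); w=np.round(Ro.from_matrix(R@cR.T).as_rotvec(degrees=True),1)
        cx=cx+d/1000; cR=Ro.from_rotvec(w,degrees=True).as_matrix()@cR
        rows.append((d.tolist(),w.tolist(),round(float(np.linalg.norm(w)),1)))
        C=corners(x,R); mn[0]=min(mn[0],C[:,2].min())
        b=(C[:,0]>-75)&(C[:,2]<290)&(abs(C[:,1])<170); hit+=b.sum()
        dd=(C[:,1]>105)&(C[:,2]<215)&(C[:,0]>-310); hit+=100*dd.sum()
    return rows,mn[0],hit,F
E
python3 - <<'E'
from kin import *
from plant import r
s=r.get_state(); q=np.array(s["joints"]); print(q.round(1),np.round(s["contact_force"],1),np.round(s["tcp_pos"],4),(fk(q,P)[0]-s["tcp_pos"])*1000)
qT0=[-26,19,-45,-125,-31,62]
for th in(50,55,60):
  for xf,z in((-.16,.05),(-.13,.05),(-.12,.12),(-.12,.2),(-.15,.2),(-.12,.28)):
    x,R=pushpose(xf,0,z,th); qt,er=ik(x,R,P,qT0); print(th,xf,z,round(er,1),qt.round(0))
    if er<1:
      for xv,yv,zv in((.5,-.05,.2),(.5,-.05,.3),(.55,-.15,.3)):
        qv,e2=ik(np.array([xv,yv,zv]),pushpose(0,0,0,0)[1],P,[20,10,-25,0,-55,-105]); ro,mz,h,F=plan(qv,qt,24)
        print("   ",xv,yv,zv,round(e2,1),"minz %.0f hit %d"%(mz,h),"maxrot",max(a[2] for a in ro),"maxd",max(np.linalg.norm(a[0]) for a in ro))
E
```

```text
[  22.    19.4  -27.4    0.3  -43.4 -105.2] [-1.   0.5  2.6] [0.5511 0.0148 0.0698] [-0.12301423 -0.03086431  0.08343454]
50 -0.16 0.05 0.0 [ -36.   17.  -53. -121.  -37.   67.]
    0.5 -0.05 0.2 0.0 minz 25 hit 3200 maxrot 5.1 maxd 26.324893162176366
    0.5 -0.05 0.3 0.0 minz 43 hit 3300 maxrot 5.6 maxd 28.653097563788805
    0.55 -0.15 0.3 0.0 minz 43 hit 2500 maxrot 5.3 maxd 31.160872901765767
50 -0.13 0.05 0.0 [ -32.   17.  -50. -123.  -35.   65.]
    0.5 -0.05 0.2 0.0 minz 28 hit 4200 maxrot 5.1 maxd 25.15949125081825
    0.5 -0.05 0.3 0.0 minz 43 hit 3900 maxrot 5.5 maxd 28.39013913315678
    0.55 -0.15 0.3 0.0 minz 43 hit 3100 maxrot 5.3 maxd 30.757112998459398
50 -0.12 0.12 0.0 [ -6.   1. -40. -92. -10.  11.]
    0.5 -0.05 0.2 0.0 minz 113 hit 1900 maxrot 4.0 maxd 14.212670403551895
    0.5 -0.05 0.3 0.0 minz 113 hit 1400 maxrot 4.3 maxd 19.131126469708992
    0.55 -0.15 0.3 0.0 minz 113 hit 309 maxrot 4.3 maxd 21.656407827707714
50 -0.12 0.2 17.1 [  7.  -8. -41. -68.  -3. -22.]
50 -0.15 0.2 18.2 [  5. -11. -43. -70.  -5. -20.]
50 -0.12 0.28 21.3 [  22.  -18.  -58.   32.   -
[... 1055 characters left out ...]
rot 6.1 maxd 28.722813232690143
    0.55 -0.15 0.3 0.0 minz 87 hit 2100 maxrot 5.7 maxd 30.93541659651604
60 -0.12 0.2 0.0 [-15.  -7. -42. -99. -19.  21.]
    0.5 -0.05 0.2 0.0 minz 134 hit 1200 maxrot 4.5 maxd 13.379088160259652
    0.5 -0.05 0.3 0.0 minz 180 hit 400 maxrot 4.8 maxd 17.663521732655695
    0.55 -0.15 0.3 0.0 minz 188 hit 100 maxrot 4.7 maxd 20.346989949375804
60 -0.15 0.2 0.0 [-15. -10. -44. -95. -19.  17.]
    0.5 -0.05 0.2 0.0 minz 138 hit 1000 maxrot 4.4 maxd 12.884098726725126
    0.5 -0.05 0.3 0.0 minz 184 hit 400 maxrot 4.7 maxd 16.673332000533065
    0.55 -0.15 0.3 0.0 minz 188 hit 0 maxrot 4.6 maxd 19.519221295943137
60 -0.12 0.28 14.2 [  3. -16. -40. -75.  -5. -14.]
```

step_arm([
  {"tx": -20, "ty": -2, "tz": 0, "ax": 0, "ay": 0, "az": 0, "claw": -1},
  {"tx": -10, "ty": -5, "tz": 30, "ax": 0, "ay": 0, "az": 0, "claw": -1},
  {"tx": 0, "ty": -25, "tz": 40, "ax": 0, "ay": 0, "az": 0, "claw": -1},
  {"tx": 0, "ty": -30, "tz": 40, "ax": 0, "ay": 0, "az": 0, "claw": -1},
  {"tx": 5, "ty": -30, "tz": 40, "ax": 0, "ay": 0, "az": 0, "claw": -1},
  {"tx": 5, "ty": -30, "tz": 40, "ax": 0, "ay": 0, "az": 0, "claw": -1},
  {"tx": 10, "ty": -25, "tz": 30, "ax": 0, "ay": 0, "az": 0, "claw": -1},
  {"tx": 9, "ty": -18, "tz": 10, "ax": 0, "ay": 0, "az": 0, "claw": -1},
  {"tx": 0, "ty": 0, "tz": 0, "ax": 0, "ay": 0, "az": 0, "claw": -1},
])

```text
time_s: 13.6
tcp_pos: [0.5502, -0.1521, 0.3013]
eef_rot: [-179.7, -0.0, -173.0]
contact_force: [0.0, -0.4, -0.4]
gripper_width: 0.0004
```

```bash
cat >> kin.py <<'E'
def show(rows):
    for i in range(0,len(rows),12):
        print("["+", ".join('{"tx": %d, "ty": %d, "tz": %d, "ax": %.1f, "ay": %.1f, "az": %.1f, "claw": -1}'%(*a,*w) for a,w,_ in rows[i:i+12])+"]")
E
python3 - <<'E'
from kin import *
from m import *
from plant import r
s=r.get_state(); q=np.array(s["joints"]); print(q.round(1),np.round(s["tcp_pos"],4))
x,R=pushpose(-.14,0,.2,60); qt,er=ik(x,R,P,[-15,-9,-43,-97,-19,20]); print(x,er,qt.round(1))
ro,mz,h,F=plan(q,qt,24); print(mz,h,max(a[2] for a in ro)); show(ro)
q1=qt
for t in np.linspace(.1,1,10):
    x,R=pushpose(-.14+.022*t,0,.2-.15*t,60-10*t); q2,er=ik(x,R,P,q1); print(round(er,2),(q2-q1).round(0),q2[4].round(0),q2[2].round()); q1=q2
o=grab(("side",)); W=cloud(o["side"]); Pq=W[...,:2]-[.6559,.0271]; xx=Pq@[.99255,.12187]; yy=Pq@[-.12187,.99255]; m=(abs(W[...,2]-.062)<.006)&(xx>-.2)&(xx<-.05)&(abs(yy)<.101); print("tray front",np.percentile(xx[m],[2,50]))
E
```

```text
[  4.4   8.9  -7.9   0.3 -73.2 -87.5] [ 0.5502 -0.1521  0.3013]
[0.49589657 0.00745402 0.20127276] 2.7755575615628914e-13 [-15.   -9.  -43.2 -96.5 -19.1  18.4]
187.66059934237057 0 4.7
[{"tx": -4, "ty": 9, "tz": -9, "ax": 2.2, "ay": -0.7, "az": 1.3, "claw": -1}, {"tx": -5, "ty": 11, "tz": -10, "ax": 2.5, "ay": -1.0, "az": 1.5, "claw": -1}, {"tx": -4, "ty": 13, "tz": -11, "ax": 2.7, "ay": -1.3, "az": 1.6, "claw": -1}, {"tx": -5, "ty": 14, "tz": -11, "ax": 3.0, "ay": -1.7, "az": 1.6, "claw": -1}, {"tx": -5, "ty": 16, "tz": -10, "ax": 3.1, "ay": -2.2, "az": 1.6, "claw": -1}, {"tx": -4, "ty": 17, "tz": -10, "ax": 3.1, "ay": -2.5, "az": 1.4, "claw": -1}, {"tx": -4, "ty": 18, "tz": -8, "ax": 3.0, "ay": -3.0, "az": 1.3, "claw": -1}, {"tx": -3, "ty": 17, "tz": -7, "ax": 2.9, "ay": -3.5, "az": 0.9, "claw": -1}, {"tx": -2, "ty": 16, "tz": -5, "ax": 2.5, "ay": -3.7, "az": 0.6, "claw": -1}, {"tx": -1, "ty": 16, "tz": -4, "ax": 2.2, "ay": -4.1, "az": 0.1, "claw": -1}, {"tx": 0, "ty": 13, "tz": -2, "ax": 1.7, "ay": -4.2, "az": -0.3, "claw": -1}, {"tx": 1, "ty": 11, "tz": -1, "ax": 1.3, "ay": -4.1,
[... 728 characters left out ...]
1}, {"tx": -4, "ty": -5, "tz": -2, "ax": -1.1, "ay": -0.5, "az": -2.0, "claw": -1}, {"tx": -4, "ty": -4, "tz": -3, "ax": -1.0, "ay": -0.2, "az": -1.8, "claw": -1}, {"tx": -3, "ty": -3, "tz": -2, "ax": -0.8, "ay": -0.1, "az": -1.5, "claw": -1}]
0.0 [-2.  2. -1. -3. -2.  5.] -21.0 -44.0
0.0 [-2.  2. -1. -3. -2.  5.] -23.0 -44.0
0.0 [-2.  3. -1. -3. -2.  5.] -24.0 -45.0
0.0 [-2.  3. -1. -3. -1.  5.] -26.0 -45.0
0.0 [-2.  3. -1. -3. -1.  5.] -27.0 -46.0
0.0 [-1.  3. -1. -3. -1.  5.] -29.0 -47.0
0.0 [-1.  3. -1. -3. -1.  5.] -30.0 -47.0
0.0 [-1.  3. -1. -3. -1.  5.] -31.0 -48.0
0.0 [-1.  3. -1. -3. -1.  4.] -33.0 -49.0
0.0 [-1.  3. -1. -3. -1.  4.] -34.0 -49.0
tray front [-0.09391751 -0.08431477]
```

step_arm([
  {"tx": -4, "ty": 9, "tz": -9, "ax": 2.2, "ay": -0.7, "az": 1.3, "claw": -1},
  {"tx": -5, "ty": 11, "tz": -10, "ax": 2.5, "ay": -1.0, "az": 1.5, "claw": -1},
  {"tx": -4, "ty": 13, "tz": -11, "ax": 2.7, "ay": -1.3, "az": 1.6, "claw": -1},
  {"tx": -5, "ty": 14, "tz": -11, "ax": 3.0, "ay": -1.7, "az": 1.6, "claw": -1},
  {"tx": -5, "ty": 16, "tz": -10, "ax": 3.1, "ay": -2.2, "az": 1.6, "claw": -1},
  {"tx": -4, "ty": 17, "tz": -10, "ax": 3.1, "ay": -2.5, "az": 1.4, "claw": -1},
  {"tx": -4, "ty": 18, "tz": -8, "ax": 3.0, "ay": -3.0, "az": 1.3, "claw": -1},
  {"tx": -3, "ty": 17, "tz": -7, "ax": 2.9, "ay": -3.5, "az": 0.9, "claw": -1},
  {"tx": -2, "ty": 16, "tz": -5, "ax": 2.5, "ay": -3.7, "az": 0.6, "claw": -1},
  {"tx": -1, "ty": 16, "tz": -4, "ax": 2.2, "ay": -4.1, "az": 0.1, "claw": -1},
  {"tx": 0, "ty": 13, "tz": -2, "ax": 1.7, "ay": -4.2, "az": -0.3, "claw": -1},
  {"tx": 1, "ty": 11, "tz": -1, "ax": 1.3, "ay": -4.1, "az": -0.9, "claw": -1},
])

```text
time_s: 14.85
tcp_pos: [0.5117, 0.0221, 0.2102]
eef_rot: [158.2, 37.8, -166.1]
contact_force: [-0.3, -0.6, -0.3]
gripper_width: 0.0003
```

step_arm([
  {"tx": 1, "ty": 8, "tz": 0, "ax": 0.7, "ay": -4.1, "az": -1.3, "claw": -1},
  {"tx": 1, "ty": 6, "tz": 0, "ax": 0.3, "ay": -3.9, "az": -1.7, "claw": -1},
  {"tx": 1, "ty": 3, "tz": 0, "ax": -0.2, "ay": -3.5, "az": -2.0, "claw": -1},
  {"tx": 0, "ty": 1, "tz": 1, "ax": -0.5, "ay": -3.0, "az": -2.3, "claw": -1},
  {"tx": -1, "ty": -2, "tz": -1, "ax": -0.9, "ay": -2.6, "az": -2.4, "claw": -1},
  {"tx": -1, "ty": -2, "tz": 0, "ax": -1.0, "ay": -2.1, "az": -2.6, "claw": -1},
  {"tx": -2, "ty": -4, "tz": -1, "ax": -1.2, "ay": -1.6, "az": -2.5, "claw": -1},
  {"tx": -3, "ty": -5, "tz": -2, "ax": -1.2, "ay": -1.1, "az": -2.4, "claw": -1},
  {"tx": -3, "ty": -4, "tz": -2, "ax": -1.1, "ay": -0.8, "az": -2.2, "claw": -1},
  {"tx": -4, "ty": -5, "tz": -2, "ax": -1.1, "ay": -0.5, "az": -2.0, "claw": -1},
  {"tx": -4, "ty": -4, "tz": -3, "ax": -1.0, "ay": -0.2, "az": -1.8, "claw": -1},
  {"tx": -3, "ty": -3, "tz": -2, "ax": -0.8, "ay": -0.1, "az": -1.5, "claw": -1},
])

```text
time_s: 16.05
tcp_pos: [0.4933, 0.0105, 0.198]
eef_rot: [-180.0, 59.7, -172.9]
contact_force: [0.5, 0.1, 0.3]
gripper_width: 0.0001
```

Run:
```python
from kin import *
from plant import r
s=r.get_state(); q=np.array(s["joints"]); print(q.round(1),np.round(s["tcp_pos"],4),np.round(s["eef_rot"],1))
R0=Ro.from_euler('xyz',s["eef_rot"],degrees=True).as_matrix(); x0=np.array(s["tcp_pos"])
for g in((-.118,.05,50),(.018,.05,50)):
    x,R=pushpose(g[0],0,g[1],g[2]); print(((x-x0)*1000).round(1),Ro.from_matrix(R@R0.T).as_rotvec(degrees=True).round(1)); x0,R0=x,R
    C=corners(x,R); print(C[:12][C[:12,2].argmin()].round(),C[12].round(), C[(C[:,0]>-50)].round(0).tolist())
```

```text
[-12.5  -9.3 -42.3 -94.  -16.8  14.3] [0.4933 0.0105 0.198 ] [-180.    59.7 -172.9]
[  25.    -0.3 -143. ] [-1.2  9.6 -0. ]
[-200.  -97.   55.] [-124.    0.   43.] []
[135.   16.6   0. ] [0. 0. 0.]
[-64. -97.  55.] [12.  0. 43.] [[-14.0, -97.0, 115.0], [-14.0, 97.0, 115.0], [12.0, 0.0, 43.0]]
```

step_arm([
  {"tx": 3, "ty": 0, "tz": -18, "ax": -0.2, "ay": 1.2, "az": 0, "claw": -1},
  {"tx": 3, "ty": 0, "tz": -18, "ax": -0.2, "ay": 1.2, "az": 0, "claw": -1},
  {"tx": 3, "ty": 0, "tz": -18, "ax": -0.2, "ay": 1.2, "az": 0, "claw": -1},
  {"tx": 3, "ty": 0, "tz": -18, "ax": -0.2, "ay": 1.2, "az": 0, "claw": -1},
  {"tx": 3, "ty": 0, "tz": -18, "ax": -0.1, "ay": 1.2, "az": 0, "claw": -1},
  {"tx": 3, "ty": 0, "tz": -18, "ax": -0.1, "ay": 1.2, "az": 0, "claw": -1},
  {"tx": 3, "ty": 0, "tz": -18, "ax": -0.1, "ay": 1.2, "az": 0, "claw": -1},
  {"tx": 3, "ty": 0, "tz": -17, "ax": -0.1, "ay": 1.2, "az": 0, "claw": -1},
  {"tx": 0, "ty": 0, "tz": 0, "ax": 0, "ay": 0, "az": 0, "claw": -1},
])

```text
time_s: 16.95
tcp_pos: [0.5174, 0.0108, 0.0534]
eef_rot: [179.7, 49.8, -173.1]
contact_force: [-0.8, -0.7, -0.3]
gripper_width: 0.0004
```

step_arm([
  {"tx": 10, "ty": 1.2, "tz": 0, "ax": 0, "ay": 0, "az": 0, "claw": -1},
  {"tx": 8, "ty": 1, "tz": 0, "ax": 0, "ay": 0, "az": 0, "claw": -1},
  {"tx": 8, "ty": 1, "tz": 0, "ax": 0, "ay": 0, "az": 0, "claw": -1},
  {"tx": 10, "ty": 1.2, "tz": 0, "ax": 0, "ay": 0, "az": 0, "claw": -1},
  {"tx": 12, "ty": 1.5, "tz": 0, "ax": 0, "ay": 0, "az": 0, "claw": -1},
  {"tx": 12, "ty": 1.5, "tz": 0, "ax": 0, "ay": 0, "az": 0, "claw": -1},
  {"tx": 12, "ty": 1.5, "tz": 0, "ax": 0, "ay": 0, "az": 0, "claw": -1},
  {"tx": 12, "ty": 1.5, "tz": 0, "ax": 0, "ay": 0, "az": 0, "claw": -1},
  {"tx": 12, "ty": 1.5, "tz": 0, "ax": 0, "ay": 0, "az": 0, "claw": -1},
  {"tx": 12, "ty": 1.5, "tz": 0, "ax": 0, "ay": 0, "az": 0, "claw": -1},
  {"tx": 10, "ty": 1.2, "tz": 0, "ax": 0, "ay": 0, "az": 0, "claw": -1},
])

```text
time_s: 18.05
tcp_pos: [0.6379, 0.0247, 0.0558]
eef_rot: [-180.0, 50.1, -172.9]
contact_force: [-1.8, -0.1, 1.3]
gripper_width: 0.0004
```

step_arm([
  {"tx": 7, "ty": 0.9, "tz": 0, "ax": 0, "ay": 0, "az": 0, "claw": -1},
  {"tx": 4, "ty": 0.5, "tz": 0, "ax": 0, "ay": 0, "az": 0, "claw": -1},
  {"tx": 3, "ty": 0.4, "tz": 0, "ax": 0, "ay": 0, "az": 0, "claw": -1},
  {"tx": 2, "ty": 0.2, "tz": 0, "ax": 0, "ay": 0, "az": 0, "claw": -1},
  {"tx": 0, "ty": 0, "tz": 0, "ax": 0, "ay": 0, "az": 0, "claw": -1},
])

```text
time_s: 18.55
tcp_pos: [0.6529, 0.0265, 0.056]
eef_rot: [-180.0, 50.1, -172.9]
contact_force: [-1.0, 0.4, -1.0]
gripper_width: 0.0008
```

step_arm([
  {"tx": 2, "ty": 0.2, "tz": 0, "ax": 0, "ay": 0, "az": 0, "claw": -1},
  {"tx": 2, "ty": 0.2, "tz": 0, "ax": 0, "ay": 0, "az": 0, "claw": -1},
])

```text
time_s: 18.75
tcp_pos: [0.6554, 0.0269, 0.0553]
eef_rot: [-179.9, 50.0, -172.8]
contact_force: [-17.5, -2.8, 13.8]
gripper_width: 0.0003
```

step_arm([
  {"tx": 1.5, "ty": 0.2, "tz": 0, "ax": 0, "ay": 0, "az": 0, "claw": -1},
  {"tx": 0, "ty": 0, "tz": 0, "ax": 0, "ay": 0, "az": 0, "claw": -1},
])

```text
time_s: 18.95
tcp_pos: [0.6555, 0.0269, 0.0553]
eef_rot: [-179.9, 49.9, -172.8]
contact_force: [-19.4, -3.6, 14.5]
gripper_width: 0.0007
```

Run:
```python
from kin import *
from m import *
from plant import r
s=r.get_state(); q=np.array(s["joints"]); print(q.round(1),np.round(s["tcp_pos"],4),np.round(s["contact_force"],1))
x,R=pushpose(-.14,0,.2,60); qt,er=ik(x,R,P,[-15,-9,-43,-97,-19,20])
# vertical start above-behind door: candidate yaw
for yaw in(0,20,-20,40):
    Rv=e('z',yaw)@pushpose(0,0,0,0)[1]
    for X in((.55,-.15,.3),(.5,-.1,.33)):
        qv,e2=ik(np.array(X),Rv,P,[5,9,-8,0,-73,-88]); ro,mz,h,F=plan(qt,qv,24); print(yaw,X,round(e2,2),"minz %.0f hit %d"%(mz,h),max(a[2] for a in ro),qv.round(0))
for yaw in(0,-20,20,40):
    Rv=e('z',yaw)@pushpose(0,0,0,0)[1]
    for X in((.43,.27,.33),(.43,.27,.172),(.43,.22,.172),(.44,.12,.17),(.46,.06,.17),(.53,-.03,.17)):
        qv,e2=ik(np.array(X),Rv,P,[40,5,-30,0,-54,-130]); print(yaw,X,round(e2,1),qv.round(0))
```

```text
[ -16.    22.   -31.4 -121.   -20.5   48.1] [0.6555 0.0269 0.0553] [-19.4  -3.6  14.5]
0 (0.55, -0.15, 0.3) 0.0 minz 190 hit 0 4.6 [  4.   9.  -8.  -0. -73. -87.]
0 (0.5, -0.1, 0.33) 0.0 minz 190 hit 200 4.8 [ 11.   2. -12.  -0. -76. -94.]
20 (0.55, -0.15, 0.3) 0.0 minz 190 hit 0 4.4 [  4.   9.  -8.  -0. -73. -67.]
20 (0.5, -0.1, 0.33) 0.0 minz 190 hit 300 4.6 [ 11.   2. -12.  -0. -76. -74.]
-20 (0.55, -0.15, 0.3) 0.0 minz 184 hit 0 5.0 [   4.    9.   -8.   -0.  -73. -107.]
-20 (0.5, -0.1, 0.33) 0.0 minz 189 hit 100 5.2 [  11.    2.  -12.   -0.  -76. -114.]
40 (0.55, -0.15, 0.3) 0.0 minz 190 hit 4 4.6 [  4.   9.  -8.   0. -73. -47.]
40 (0.5, -0.1, 0.33) 0.0 minz 190 hit 400 4.7 [ 11.   2. -12.  -0. -76. -54.]
0 (0.43, 0.27, 0.33) 0.0 [  54.    2.  -12.   -0.  -76. -137.]
0 (0.43, 0.27, 0.172) 0.0 [  54.    8.  -26.   -0.  -55. -137.]
0 (0.43, 0.22, 0.172) 0.0 [  50.    6.  -29.   -0.  -55. -133.]
0 (0.44, 0.12, 0.17) 0.0 [  40.    4.  -32.   -0.  -54. -123.]
0 (0.46, 0.06, 0.17) 0.0 [  32.    4.  -31.   -0.  -54. -115.]
0 (0.53, -0.03, 0.17) 0.0 [  18.   11.  -24.   -0.  -56. -101.]

[... 418 characters left out ...]
 [  54.    2.  -12.   -0.  -76. -117.]
20 (0.43, 0.27, 0.172) 0.0 [  54.    8.  -26.   -0.  -55. -117.]
20 (0.43, 0.22, 0.172) 0.0 [  50.    6.  -29.   -0.  -55. -113.]
20 (0.44, 0.12, 0.17) 0.0 [  40.    4.  -32.   -0.  -54. -103.]
20 (0.46, 0.06, 0.17) 0.0 [ 32.   4. -31.   0. -54. -95.]
20 (0.53, -0.03, 0.17) 0.0 [ 18.  11. -24.  -0. -56. -81.]
40 (0.43, 0.27, 0.33) 0.0 [ 54.   2. -12.  -0. -76. -97.]
40 (0.43, 0.27, 0.172) 0.0 [ 54.   8. -26.  -0. -55. -97.]
40 (0.43, 0.22, 0.172) 0.0 [ 50.   6. -29.  -0. -55. -93.]
40 (0.44, 0.12, 0.17) 0.0 [ 40.   4. -32.  -0. -54. -83.]
40 (0.46, 0.06, 0.17) 0.0 [ 32.   4. -31.  -0. -54. -75.]
40 (0.53, -0.03, 0.17) 0.0 [ 18.  11. -24.  -0. -56. -61.]
```

Tray home: a firm 19 N stop at the predicted place. I'll retreat along the way I came.

step_arm([
  {"tx": -20, "ty": -2.4, "tz": 0, "ax": 0, "ay": 0, "az": 0, "claw": -1},
  {"tx": -35, "ty": -4.3, "tz": 0, "ax": 0, "ay": 0, "az": 0, "claw": -1},
  {"tx": -40, "ty": -4.9, "tz": 0, "ax": 0, "ay": 0, "az": 0, "claw": -1},
  {"tx": -40, "ty": -4.9, "tz": 0, "ax": 0, "ay": 0, "az": 0, "claw": -1},
  {"tx": -6, "ty": 0, "tz": 29, "ax": 0.3, "ay": -2, "az": 0, "claw": -1},
  {"tx": -6, "ty": 0, "tz": 29, "ax": 0.3, "ay": -2, "az": 0, "claw": -1},
  {"tx": -5, "ty": 0, "tz": 29, "ax": 0.2, "ay": -2, "az": 0, "claw": -1},
  {"tx": -4, "ty": 0, "tz": 29, "ax": 0.2, "ay": -2, "az": 0, "claw": -1},
  {"tx": -4, "ty": 0, "tz": 28, "ax": 0.2, "ay": -2, "az": 0, "claw": -1},
  {"tx": 0, "ty": 0, "tz": 0, "ax": 0, "ay": 0, "az": 0, "claw": -1},
])

```text
time_s: 19.95
tcp_pos: [0.4991, 0.0111, 0.2051]
eef_rot: [-179.5, 60.6, -172.4]
contact_force: [0.6, 1.0, 0.5]
gripper_width: 0.0002
```

step_arm([
  {"tx": 3, "ty": 3, "tz": 2, "ax": 0.8, "ay": 0.1, "az": 1.5, "claw": -1},
  {"tx": 4, "ty": 4, "tz": 3, "ax": 1.0, "ay": 0.2, "az": 1.8, "claw": -1},
  {"tx": 4, "ty": 5, "tz": 2, "ax": 1.1, "ay": 0.5, "az": 2.0, "claw": -1},
  {"tx": 3, "ty": 4, "tz": 2, "ax": 1.1, "ay": 0.8, "az": 2.2, "claw": -1},
  {"tx": 3, "ty": 5, "tz": 2, "ax": 1.2, "ay": 1.1, "az": 2.4, "claw": -1},
  {"tx": 2, "ty": 4, "tz": 1, "ax": 1.2, "ay": 1.6, "az": 2.5, "claw": -1},
  {"tx": 1, "ty": 2, "tz": 0, "ax": 1.0, "ay": 2.1, "az": 2.6, "claw": -1},
  {"tx": 1, "ty": 2, "tz": 1, "ax": 0.9, "ay": 2.6, "az": 2.4, "claw": -1},
  {"tx": 0, "ty": -1, "tz": -1, "ax": 0.5, "ay": 3.0, "az": 2.3, "claw": -1},
  {"tx": -1, "ty": -3, "tz": 0, "ax": 0.2, "ay": 3.5, "az": 2.0, "claw": -1},
  {"tx": -1, "ty": -6, "tz": 0, "ax": -0.3, "ay": 3.9, "az": 1.7, "claw": -1},
  {"tx": -1, "ty": -8, "tz": 0, "ax": -0.7, "ay": 4.1, "az": 1.3, "claw": -1},
])

```text
time_s: 21.15
tcp_pos: [0.5158, 0.0214, 0.211]
eef_rot: [158.1, 37.8, -166.2]
contact_force: [0.5, 0.4, -1.1]
gripper_width: 0.0
```

step_arm([
  {"tx": -1, "ty": -11, "tz": 1, "ax": -1.3, "ay": 4.1, "az": 0.9, "claw": -1},
  {"tx": 0, "ty": -13, "tz": 2, "ax": -1.7, "ay": 4.2, "az": 0.3, "claw": -1},
  {"tx": 1, "ty": -16, "tz": 4, "ax": -2.2, "ay": 4.1, "az": -0.1, "claw": -1},
  {"tx": 2, "ty": -16, "tz": 5, "ax": -2.5, "ay": 3.7, "az": -0.6, "claw": -1},
  {"tx": 3, "ty": -17, "tz": 7, "ax": -2.9, "ay": 3.5, "az": -0.9, "claw": -1},
  {"tx": 4, "ty": -18, "tz": 8, "ax": -3.0, "ay": 3.0, "az": -1.3, "claw": -1},
  {"tx": 4, "ty": -17, "tz": 10, "ax": -3.1, "ay": 2.5, "az": -1.4, "claw": -1},
  {"tx": 5, "ty": -16, "tz": 10, "ax": -3.1, "ay": 2.2, "az": -1.6, "claw": -1},
  {"tx": 5, "ty": -14, "tz": 11, "ax": -3.0, "ay": 1.7, "az": -1.6, "claw": -1},
  {"tx": 4, "ty": -13, "tz": 11, "ax": -2.7, "ay": 1.3, "az": -1.6, "claw": -1},
  {"tx": 5, "ty": -11, "tz": 10, "ax": -2.5, "ay": 1.0, "az": -1.5, "claw": -1},
  {"tx": 4, "ty": -9, "tz": 9, "ax": -2.2, "ay": 0.7, "az": -1.3, "claw": -1},
])

```text
time_s: 22.35
tcp_pos: [0.5521, -0.1498, 0.299]
eef_rot: [-179.7, -0.0, -172.9]
contact_force: [-0.3, 0.5, -0.1]
gripper_width: 0.0001
```

Run:
```python
from m import *
from plant import r
s=r.get_state(); print(np.round(s["joints"],1),np.round(s["tcp_pos"],4),np.round(s["eef_rot"],1),np.round(s["contact_force"],1))
o=grab(("side","scene"))
for n in o: comp(n,o[n],.185,.21)
cv2.imwrite("pics/i.png",cv2.resize(o["side"]["image"],(800,500)))
```

```text
[  4.6   9.1  -8.    0.3 -73.  -87.6] [ 0.5521 -0.1498  0.299 ] [-179.7   -0.  -172.9] [-0.3  0.5 -0.1]
side [345. 314.] 1302 z [0.195 0.201 0.203] [508.1 174.8] [ 14.5 274. ] 87.6 [[371.0, 173.0], [645.0, 162.0], [645.0, 176.0], [372.0, 188.0]]
scene [422. 172.] 541 z [0.189 0.2   0.203] [466.8 176.2] [ 15.1 192.5] 87.4 [[370.0, 173.0], [563.0, 164.0], [563.0, 179.0], [371.0, 188.0]]
```

View pics/i.png

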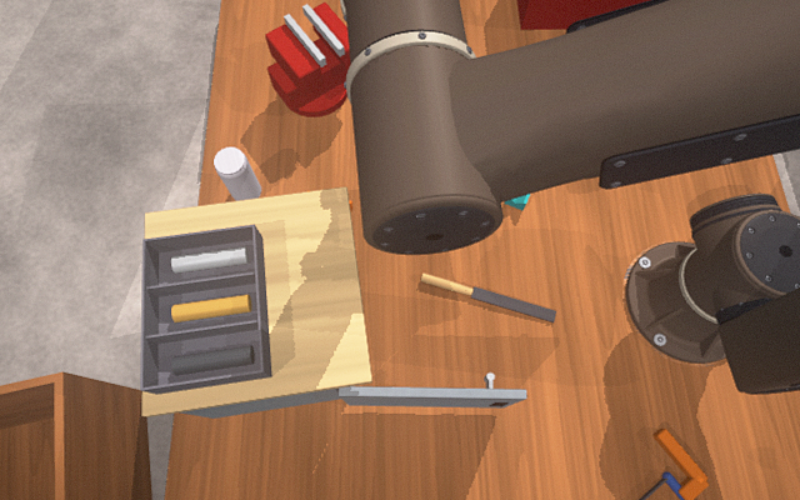

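The tray is home, out of sight under the board, and the door is unmoved at about 99°, with its free edge at (525,395). Bystanders are untouched. Next is door phase 1.

Run:
```python
from kin import *
pr=None
for d in(110,99,90,80,70,60,50,40,32,26,22):
    a=np.radians(d); c=np.array([0,.135])+.205*np.array([-np.sin(a),-np.cos(a)])+.015*np.array([-np.cos(a),np.sin(a)])-[.0095,-.021]
    x=(O+c[0]*ex+c[1]*ey)*1000; print(d,x[:2].round(0),None if pr is None else (x-pr)[:2].round(0),c.round(3)); pr=x
q=[-36,13,-52,-122,-44,65]
for xf in(-.14,-.12,-.1):
    for y in(-.05,-.08):
        for z,th in((.11,60),(.09,60),(.2,60)):
            x,R=pushpose(xf,y,z,th); q1,er=ik(x,R,P,q); print(xf,y,z,round(er,1),q1.round(0))
```

```text
110 [431. 242.] None [-0.197  0.24 ]
99 [423. 203.] [ -8. -39.] [-0.21   0.203]
90 [422. 171.] [ -1. -32.] [-0.214  0.171]
80 [427. 135.] [  5. -35.] [-0.214  0.135]
70 [438. 101.] [ 11. -34.] [-0.207  0.1  ]
60 [455.  69.] [ 17. -32.] [-0.195  0.066]
50 [477.  41.] [ 22. -28.] [-0.176  0.036]
40 [503.  17.] [ 27. -24.] [-0.153  0.009]
32 [527.   1.] [ 24. -16.] [-0.131 -0.01 ]
26 [547.  -8.] [19. -9.] [-0.113 -0.022]
22 [560. -13.] [13. -5.] [-0.1   -0.028]
-0.14 -0.05 0.11 0.0 [ -43.   14.  -50. -113.  -46.   63.]
-0.14 -0.05 0.09 0.0 [ -46.   21.  -52. -117.  -51.   72.]
-0.14 -0.05 0.2 0.0 [-24.  -7. -41. -92. -26.  18.]
-0.14 -0.08 0.11 0.0 [ -45.   15.  -47. -109.  -46.   59.]
-0.14 -0.08 0.09 0.0 [ -48.   20.  -49. -112.  -50.   67.]
-0.14 -0.08 0.2 0.0 [-29.  -5. -40. -90. -30.  19.]
-0.12 -0.05 0.11 0.0 [ -41.   15.  -49. -115.  -45.   63.]
-0.12 -0.05 0.09 0.0 [ -44.   21.  -51. -119.  -50.   71.]
-0.12 -0.05 0.2 0.0 [-22.  -5. -40. -93. -25.  20.]
-0.12 -0.08 0.11 0.0 [ -42.   15.  -46. -111.  -45.   58.]
-0.12 -0.08 0.09 0.0 [ -45.   20.  -47. -114.  -48.   66.]
-0.12 -0.08 0.2 0.0 [-27.  -3. -38. -91. -29.  20.]
-0.1 -0.05 0.11 0.0 [ -38.   16.  -47. -117.  -44.   62.]
-0.1 -0.05 0.09 0.0 [ -41.   21.  -49. -120.  -48.   70.]
-0.1 -0.05 0.2 0.0 [-21.  -3. -38. -95. -24.  21.]
-0.1 -0.08 0.11 0.0 [ -40.   16.  -44. -113.  -43.   58.]
-0.1 -0.08 0.09 0.0 [ -42.   21.  -46. -116.  -47.   66.]
-0.1 -0.08 0.2 0.0 [-25.  -1. -37. -92. -28.  20.]
```

step_arm([
  {"tx": -12, "ty": 30, "tz": 5, "ax": 0, "ay": 0, "az": 0, "claw": -1},
  {"tx": -12, "ty": 41, "tz": 0, "ax": 0, "ay": 0, "az": 0, "claw": -1},
  {"tx": -12, "ty": 41, "tz": 0, "ax": 0, "ay": 0, "az": 0, "claw": -1},
  {"tx": -12, "ty": 41, "tz": 0, "ax": 0, "ay": 0, "az": 0, "claw": -1},
  {"tx": -12, "ty": 41, "tz": 0, "ax": 0, "ay": 0, "az": 0, "claw": -1},
  {"tx": -12, "ty": 41, "tz": 0, "ax": 0, "ay": 0, "az": 0, "claw": -1},
  {"tx": -12, "ty": 41, "tz": 0, "ax": 0, "ay": 0, "az": 0, "claw": -1},
  {"tx": -12, "ty": 41, "tz": 0, "ax": 0, "ay": 0, "az": 0, "claw": -1},
  {"tx": -12, "ty": 41, "tz": 0, "ax": 0, "ay": 0, "az": 0, "claw": -1},
  {"tx": -12, "ty": 41, "tz": 0, "ax": 0, "ay": 0, "az": 0, "claw": -1},
  {"tx": 0, "ty": 16, "tz": -30, "ax": 0, "ay": 0, "az": 0, "claw": -1},
  {"tx": 0, "ty": 0, "tz": 0, "ax": 0, "ay": 0, "az": 0, "claw": -1},
])

```text
time_s: 23.65
tcp_pos: [0.4296, 0.2664, 0.2703]
eef_rot: [-179.6, -0.3, -172.7]
contact_force: [-0.2, -0.5, -1.6]
gripper_width: 0.0007
```

step_arm([
  {"tx": -2, "ty": 0, "tz": -35, "ax": 0, "ay": 0, "az": 0, "claw": -1},
  {"tx": -2, "ty": 0, "tz": -35, "ax": 0, "ay": 0, "az": 0, "claw": -1},
  {"tx": -1, "ty": 0, "tz": -31, "ax": 0, "ay": 0, "az": 0, "claw": -1},
  {"tx": -1, "ty": -20, "tz": 0, "ax": 0, "ay": 0, "az": 0, "claw": -1},
  {"tx": -1, "ty": -20, "tz": 0, "ax": 0, "ay": 0, "az": 0, "claw": -1},
  {"tx": 0, "ty": -14, "tz": 0, "ax": 0, "ay": 0, "az": 0, "claw": -1},
  {"tx": 0, "ty": -10, "tz": 0, "ax": 0, "ay": 0, "az": 0, "claw": -1},
  {"tx": 0, "ty": -12, "tz": 0, "ax": 0, "ay": 0, "az": 0, "claw": -1},
  {"tx": 0, "ty": -14, "tz": 0, "ax": 0, "ay": 0, "az": 0, "claw": -1},
])

```text
time_s: 24.55
tcp_pos: [0.4259, 0.1752, 0.1749]
eef_rot: [-179.8, 0.3, -172.8]
contact_force: [0.9, 2.6, 1.0]
gripper_width: 0.0003
```

step_arm([
  {"tx": 2, "ty": -18, "tz": 0, "ax": 0, "ay": 0, "az": 0, "claw": -1},
  {"tx": 3, "ty": -18, "tz": 0, "ax": 0, "ay": 0, "az": 0, "claw": -1},
  {"tx": 5, "ty": -17, "tz": 0, "ax": 0, "ay": 0, "az": 0, "claw": -1},
  {"tx": 6, "ty": -17, "tz": 0, "ax": 0, "ay": 0, "az": 0, "claw": -1},
  {"tx": 8, "ty": -16, "tz": 0, "ax": 0, "ay": 0, "az": 0, "claw": -1},
  {"tx": 9, "ty": -16, "tz": 0, "ax": 0, "ay": 0, "az": 0, "claw": -1},
  {"tx": 11, "ty": -14, "tz": 0, "ax": 0, "ay": 0, "az": 0, "claw": -1},
  {"tx": 11, "ty": -14, "tz": 0, "ax": 0, "ay": 0, "az": 0, "claw": -1},
  {"tx": 13, "ty": -12, "tz": 0, "ax": 0, "ay": 0, "az": 0, "claw": -1},
  {"tx": 13, "ty": -12, "tz": 0, "ax": 0, "ay": 0, "az": 0, "claw": -1},
])

```text
time_s: 25.55
tcp_pos: [0.5061, 0.0203, 0.174]
eef_rot: [-179.7, 0.1, -172.9]
contact_force: [-0.9, 2.6, -0.2]
gripper_width: 0.0005
```

step_arm([
  {"tx": 11, "ty": -10, "tz": 0, "ax": 0, "ay": 0, "az": 0, "claw": -1},
  {"tx": 10, "ty": -9, "tz": 0, "ax": 0, "ay": 0, "az": 0, "claw": -1},
  {"tx": 10, "ty": -5, "tz": 0, "ax": 0, "ay": 0, "az": 0, "claw": -1},
  {"tx": 10, "ty": -4, "tz": 0, "ax": 0, "ay": 0, "az": 0, "claw": -1},
  {"tx": 7, "ty": -3, "tz": 0, "ax": 0, "ay": 0, "az": 0, "claw": -1},
  {"tx": 4, "ty": -2, "tz": 0, "ax": 0, "ay": 0, "az": 0, "claw": -1},
  {"tx": -5, "ty": -3, "tz": 0, "ax": 0, "ay": 0, "az": 0, "claw": -1},
  {"tx": -15, "ty": -5, "tz": 10, "ax": 0, "ay": 0, "az": 0, "claw": -1},
  {"tx": -15, "ty": -10, "tz": 20, "ax": 0, "ay": 0, "az": 0, "claw": -1},
])

```text
time_s: 26.45
tcp_pos: [0.5217, -0.0293, 0.2028]
eef_rot: [-179.7, -0.0, -172.8]
contact_force: [0.5, 0.6, 0.5]
gripper_width: 0.0005
```

Run:
```python
from kin import *
from m import *
from plant import r
s=r.get_state(); print(np.round(s["tcp_pos"],4),np.round(s["contact_force"],1))
o=grab(("side","scene"))
for n in o:
    comp(n,o[n],.19,.207)
cv2.imwrite("pics/j.png",cv2.resize(o["side"]["image"][120:350,100:470],(800,497)))
```

```text
[ 0.5217 -0.0293  0.2028] [0.5 0.6 0.5]
side [300. 217.] 552 z [0.196 0.201 0.203] [584.9  -9.6] [168.8  14.5] 74.9 [[556.0, -89.0], [570.0, -93.0], [614.0, 70.0], [600.0, 74.0]]
scene [321. 201.] 286 z [0.194 0.2   0.203] [575.8 -43.6] [111.   14.5] 74.8 [[554.0, -95.0], [568.0, -99.0], [597.0, 8.0], [583.0, 12.0]]
```

View pics/j.png

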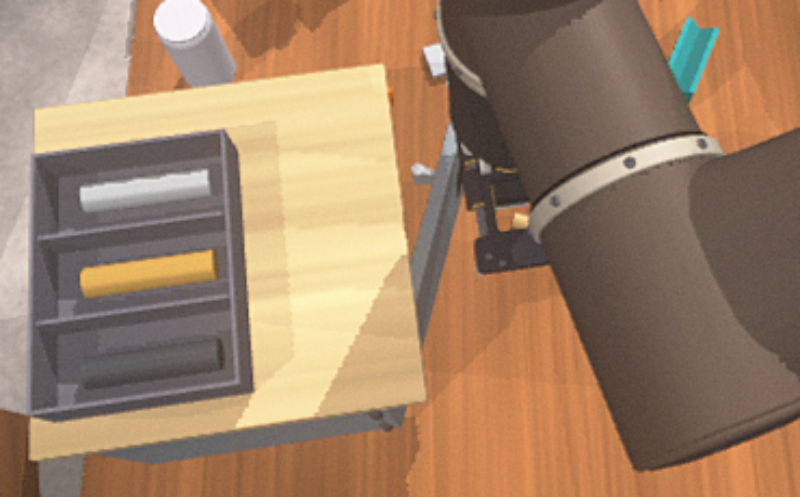

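The door rests at 22° (both views agree); striker at (424,172), free edge at (452,140). Now I'll reconfigure for the final push.

step_arm([
  {"tx": -5, "ty": -10, "tz": 30, "ax": 0, "ay": 0, "az": 0, "claw": -1},
  {"tx": 0, "ty": -30, "tz": 35, "ax": 0, "ay": 0, "az": 0, "claw": -1},
  {"tx": 5, "ty": -35, "tz": 25, "ax": 0, "ay": 0, "az": 0, "claw": -1},
  {"tx": 5, "ty": -40, "tz": 10, "ax": 0, "ay": 0, "az": 0, "claw": -1},
  {"tx": 10, "ty": -40, "tz": 0, "ax": 0, "ay": 0, "az": 0, "claw": -1},
  {"tx": 8, "ty": -20, "tz": 0, "ax": 0, "ay": 0, "az": 0, "claw": -1},
  {"tx": 0, "ty": 0, "tz": 0, "ax": 0, "ay": 0, "az": 0, "claw": -1},
])

```text
time_s: 27.25
tcp_pos: [0.5467, -0.2064, 0.3032]
eef_rot: [-179.7, 0.1, -173.0]
contact_force: [-0.2, -0.0, -1.1]
gripper_width: 0.0008
```

Run:
```python
from kin import *
from plant import r
s=r.get_state(); q=np.array(s["joints"]); print(np.round(s["tcp_pos"],4),q.round(0))
x,R=pushpose(-.15,-.06,.2,60); qt,er=ik(x,R,P,[-25,-7,-41,-92,-26,18]); print(x,er,qt.round(1))
ro,mz,h,F=plan(q,qt,20); C=np.vstack([corners(*f) for f in F]); m=C[:,2]<290; print(mz,h,max(a[2] for a in ro),"front-most below 290:",C[m][:,0].max().round()); show(ro)
q1=qt
for t in np.linspace(.2,1,5):
    x,R=pushpose(-.15+.03*t,-.06,.2-.1*t,60); q2,er=ik(x,R,P,q1); print(round(er,2),(q2-q1).round(0),q2.round(0)); q1=q2; 
for d in(22,15,8,4,0,-1):
    x,R=doorpose(d,.21,.1,60,0,d); q2,er=ik(x,R,P,q1); print(d,x.round(4),round(er,2),q2.round(0),corners(x,R)[:12].max(0).round(),C.shape); q1=q2
```

```text
[ 0.5467 -0.2064  0.3032] [ -1.  10.  -6.   0. -74. -82.]
[ 0.49328327 -0.05331768  0.20127276] 1.942890293094024e-13 [-26.   -7.  -41.6 -90.1 -28.2  18.1]
187.29469749100343 0 5.1 front-most below 290: -112.0
[{"tx": -6, "ty": 9, "tz": -11, "ax": 2.4, "ay": -0.9, "az": 1.4, "claw": -1}, {"tx": -6, "ty": 11, "tz": -12, "ax": 2.8, "ay": -1.2, "az": 1.5, "claw": -1}, {"tx": -7, "ty": 14, "tz": -13, "ax": 3.1, "ay": -1.8, "az": 1.7, "claw": -1}, {"tx": -6, "ty": 16, "tz": -13, "ax": 3.3, "ay": -2.2, "az": 1.6, "claw": -1}, {"tx": -7, "ty": 17, "tz": -12, "ax": 3.3, "ay": -2.9, "az": 1.6, "claw": -1}, {"tx": -5, "ty": 18, "tz": -11, "ax": 3.3, "ay": -3.4, "az": 1.2, "claw": -1}, {"tx": -4, "ty": 18, "tz": -9, "ax": 2.9, "ay": -4.0, "az": 1.0, "claw": -1}, {"tx": -3, "ty": 17, "tz": -7, "ax": 2.6, "ay": -4.4, "az": 0.4, "claw": -1}, {"tx": -2, "ty": 16, "tz": -5, "ax": 2.0, "ay": -4.7, "az": -0.1, "claw": -1}, {"tx": 0, "ty": 13, "tz": -3, "ax": 1.5, "ay": -4.8, "az": -0.8, "claw": -1}, {"tx": 1, "ty": 11, "tz": -1, "ax": 0.8, "ay": -4.7, "az": -1.3, "claw": -1}, {"tx": 1, "ty": 7, "tz": 
[... 902 characters left out ...]
 -4.  9.] [ -41.   12.  -47. -111.  -43.   57.]
0.0 [-2.  6. -1. -4. -4.  9.] [ -43.   18.  -49. -115.  -47.   65.]
22 [ 0.5496 -0.0405  0.1013] 0.0 [ -39.   19.  -47. -119.  -45.   65.] [-135.   42.  235.] (378, 3)
15 [ 0.5743 -0.0474  0.1013] 0.0 [ -37.   19.  -44. -119.  -43.   63.] [-111.   33.  235.] (378, 3)
8 [ 0.5997 -0.0512  0.1013] 0.0 [ -35.   20.  -41. -120.  -41.   61.] [-86.  26. 235.] (378, 3)
4 [ 0.6144 -0.052   0.1013] 0.0 [ -33.   21.  -39. -120.  -40.   60.] [-72.  23. 235.] (378, 3)
0 [ 0.6291 -0.0518  0.1013] 0.0 [ -32.   21.  -38. -120.  -39.   59.] [-57.  21. 235.] (378, 3)
-1 [ 0.6328 -0.0515  0.1013] 0.0 [ -32.   21.  -38. -121.  -39.   59.] [-54.  21. 235.] (378, 3)
```

step_arm([
  {"tx": -6, "ty": 9, "tz": -11, "ax": 2.4, "ay": -0.9, "az": 1.4, "claw": -1},
  {"tx": -6, "ty": 11, "tz": -12, "ax": 2.8, "ay": -1.2, "az": 1.5, "claw": -1},
  {"tx": -7, "ty": 14, "tz": -13, "ax": 3.1, "ay": -1.8, "az": 1.7, "claw": -1},
  {"tx": -6, "ty": 16, "tz": -13, "ax": 3.3, "ay": -2.2, "az": 1.6, "claw": -1},
  {"tx": -7, "ty": 17, "tz": -12, "ax": 3.3, "ay": -2.9, "az": 1.6, "claw": -1},
  {"tx": -5, "ty": 18, "tz": -11, "ax": 3.3, "ay": -3.4, "az": 1.2, "claw": -1},
  {"tx": -4, "ty": 18, "tz": -9, "ax": 2.9, "ay": -4.0, "az": 1.0, "claw": -1},
  {"tx": -3, "ty": 17, "tz": -7, "ax": 2.6, "ay": -4.4, "az": 0.4, "claw": -1},
  {"tx": -2, "ty": 16, "tz": -5, "ax": 2.0, "ay": -4.7, "az": -0.1, "claw": -1},
  {"tx": 0, "ty": 13, "tz": -3, "ax": 1.5, "ay": -4.8, "az": -0.8, "claw": -1},
  {"tx": 1, "ty": 11, "tz": -1, "ax": 0.8, "ay": -4.7, "az": -1.3, "claw": -1},
  {"tx": 1, "ty": 7, "tz": -1, "ax": 0.1, "ay": -4.5, "az": -1.8, "claw": -1},
])

```text
time_s: 28.45
tcp_pos: [0.5019, -0.0364, 0.2059]
eef_rot: [161.7, 44.8, -169.0]
contact_force: [0.3, -0.2, -0.3]
gripper_width: 0.0005
```

step_arm([
  {"tx": 1, "ty": 4, "tz": 0, "ax": -0.3, "ay": -4.0, "az": -2.2, "claw": -1},
  {"tx": 0, "ty": 1, "tz": 0, "ax": -0.8, "ay": -3.4, "az": -2.5, "claw": -1},
  {"tx": 0, "ty": -1, "tz": 1, "ax": -1.1, "ay": -2.9, "az": -2.7, "claw": -1},
  {"tx": -1, "ty": -3, "tz": -1, "ax": -1.2, "ay": -2.2, "az": -2.7, "claw": -1},
  {"tx": -2, "ty": -3, "tz": 0, "ax": -1.3, "ay": -1.7, "az": -2.6, "claw": -1},
  {"tx": -2, "ty": -4, "tz": -1, "ax": -1.2, "ay": -1.2, "az": -2.4, "claw": -1},
  {"tx": -3, "ty": -4, "tz": -2, "ax": -1.2, "ay": -0.8, "az": -2.1, "claw": -1},
  {"tx": -2, "ty": -4, "tz": -1, "ax": -0.9, "ay": -0.5, "az": -1.8, "claw": -1},
  {"tx": 0, "ty": 0, "tz": 0, "ax": 0, "ay": 0, "az": 0, "claw": -1},
])

```text
time_s: 29.35
tcp_pos: [0.4922, -0.0507, 0.2016]
eef_rot: [-179.8, 60.0, -172.8]
contact_force: [-0.1, 0.5, -0.4]
gripper_width: 0.0006
```

step_arm([
  {"tx": 4, "ty": 1, "tz": -20, "ax": 0, "ay": 0, "az": 0, "claw": -1},
  {"tx": 4, "ty": 1, "tz": -20, "ax": 0, "ay": 0, "az": 0, "claw": -1},
  {"tx": 4, "ty": 1, "tz": -20, "ax": 0, "ay": 0, "az": 0, "claw": -1},
  {"tx": 4, "ty": 1, "tz": -20, "ax": 0, "ay": 0, "az": 0, "claw": -1},
  {"tx": 4, "ty": 1, "tz": -20, "ax": 0, "ay": 0, "az": 0, "claw": -1},
  {"tx": 12, "ty": 1, "tz": 0, "ax": 0, "ay": 0, "az": 0, "claw": -1},
  {"tx": 12, "ty": 1, "tz": 0, "ax": 0, "ay": 0, "az": 0, "claw": -1},
  {"tx": 10, "ty": -1, "tz": 0, "ax": 0, "ay": 0, "az": 0, "claw": -1},
  {"tx": 10, "ty": -2, "tz": 0, "ax": 0, "ay": 0, "az": 0, "claw": -1},
  {"tx": 10, "ty": -2, "tz": 0, "ax": 0, "ay": 0, "az": 0, "claw": -1},
])

```text
time_s: 30.35
tcp_pos: [0.5686, -0.049, 0.1039]
eef_rot: [-179.5, 60.2, -172.4]
contact_force: [-0.7, -0.5, 0.4]
gripper_width: 0.0004
```

step_arm([
  {"tx": 10, "ty": -1, "tz": 0, "ax": 0, "ay": 0, "az": 0, "claw": -1},
  {"tx": 10, "ty": -1, "tz": 0, "ax": 0, "ay": 0, "az": 0, "claw": -1},
  {"tx": 10, "ty": -1, "tz": 0, "ax": 0, "ay": 0, "az": 0, "claw": -1},
  {"tx": 6, "ty": -1, "tz": 0, "ax": 0, "ay": 0, "az": 0, "claw": -1},
])

```text
time_s: 30.75
tcp_pos: [0.6044, -0.0533, 0.1023]
eef_rot: [-179.7, 60.1, -172.7]
contact_force: [-1.1, -0.1, 0.2]
gripper_width: 0.0005
```

step_arm([
  {"tx": 6, "ty": 0.5, "tz": 0, "ax": 0, "ay": 0, "az": 0, "claw": -1},
  {"tx": 5, "ty": 0.5, "tz": 0, "ax": 0, "ay": 0, "az": 0, "claw": -1},
  {"tx": 5, "ty": 0.5, "tz": 0, "ax": 0, "ay": 0, "az": 0, "claw": -1},
])

```text
time_s: 31.05
tcp_pos: [0.6189, -0.0526, 0.1015]
eef_rot: [-179.7, 60.0, -172.8]
contact_force: [-6.4, -5.0, 3.0]
gripper_width: 0.0004
```

step_arm([
  {"tx": 4, "ty": 0.5, "tz": 0, "ax": 0, "ay": 0, "az": 0, "claw": -1},
  {"tx": 3, "ty": 0.4, "tz": 0, "ax": 0, "ay": 0, "az": 0, "claw": -1},
  {"tx": 2, "ty": 0.2, "tz": 0, "ax": 0, "ay": 0, "az": 0, "claw": -1},
])

```text
time_s: 31.35
tcp_pos: [0.6286, -0.0506, 0.1019]
eef_rot: [-179.8, 60.0, -172.8]
contact_force: [-0.1, 0.4, 0.2]
gripper_width: 0.0004
```

step_arm([
  {"tx": 2, "ty": 0.2, "tz": 0, "ax": 0, "ay": 0, "az": 0, "claw": -1},
  {"tx": 2, "ty": 0.2, "tz": 0, "ax": 0, "ay": 0, "az": 0, "claw": -1},
])

```text
time_s: 31.55
tcp_pos: [0.6311, -0.0501, 0.1013]
eef_rot: [-179.8, 59.9, -172.7]
contact_force: [-20.8, -7.8, 12.8]
gripper_width: 0.0005
```

Past the hump the force fell to zero, then came a firm 21 N stop at the shut position. I'll retreat and check.

step_arm([
  {"tx": -10, "ty": -1.2, "tz": 0, "ax": 0, "ay": 0, "az": 0, "claw": -1},
  {"tx": -25, "ty": -3, "tz": 0, "ax": 0, "ay": 0, "az": 0, "claw": -1},
  {"tx": -35, "ty": -4, "tz": 0, "ax": 0, "ay": 0, "az": 0, "claw": -1},
  {"tx": -35, "ty": -4, "tz": 0, "ax": 0, "ay": 0, "az": 0, "claw": -1},
  {"tx": -8, "ty": 2, "tz": 20, "ax": 0, "ay": 0, "az": 0, "claw": -1},
  {"tx": -8, "ty": 2, "tz": 30, "ax": 0, "ay": 0, "az": 0, "claw": -1},
  {"tx": -8, "ty": 2, "tz": 30, "ax": 0, "ay": 0, "az": 0, "claw": -1},
  {"tx": -5, "ty": 2, "tz": 20, "ax": 0, "ay": 0, "az": 0, "claw": -1},
  {"tx": 0, "ty": 0, "tz": 0, "ax": 0, "ay": 0, "az": 0, "claw": -1},
])

```text
time_s: 32.45
tcp_pos: [0.4996, -0.0533, 0.2021]
eef_rot: [-179.3, 60.4, -172.1]
contact_force: [0.1, 0.9, -0.4]
gripper_width: 0.0007
```

Run:
```python
from kin import *
from m import *
from plant import r
s=r.get_state(); print(np.round(s["tcp_pos"],4),np.round(s["contact_force"],1))
o=grab(("side","scene","wrist"))
for n in ("side","scene"):
    comp(n,o[n],.19,.207)
    W=cloud(o[n]); Pq=W[...,:2]-[.6559,.0271]; xx=Pq@[.99255,.12187]; yy=Pq@[-.12187,.99255]; m=(W[...,2]<.2)&(W[...,2]>.03)&(xx>-.06)&(xx<0.01)&(abs(yy)<.13)
    print(n,m.sum(),np.percentile(xx[m],[5,50,95]) if m.sum() else "")
    comp(n,o[n],.008,.045)
c=o["wrist"]; d=c["depth"]; v,u=np.mgrid[0:400,0:640]; x=(u-c["cx"])/c["fx"]; y=(v-c["cy"])/c["fy"]; rr=np.hypot(x,y)+1e-9; k=np.tan(np.minimum(rr,1.4))/rr
W=(np.stack([x*k*d,y*k*d,d],-1)-c["t"])@c["R"]; Pq=W[...,:2]-[.6559,.0271]; xx=Pq@[.99255,.12187]; yy=Pq@[-.12187,.99255]
m=(d>0)&(W[...,2]<.195)&(W[...,2]>.03)&(xx>-.06)&(xx<0.03)&(abs(yy)<.13); print("wrist",m.sum(), np.polyfit(yy[m],xx[m],1).round(4) if m.sum()>50 else "", np.percentile(yy[m],[1,99]) if m.sum() else "")
a=cv2.resize(o["side"]["image"][100:340,90:470],(500,316)); b=cv2.resize(c["image"],(500,313)); cv2.imwrite("pics/k.png",np.vstack([a,b])[:600])
```

```text
[ 0.4996 -0.0533  0.2021] [ 0.1  0.9 -0.4]
side [339. 199.] 85 z [0.194 0.204 0.207] [504.4 -42.1] [23.1 52.5] 53.4 [[476.0, -36.0], [519.0, -67.0], [532.0, -48.0], [490.0, -17.0]]
side 6 [-0.01510121 -0.01502581 -0.01491412]
side [258.  78.] 822 z [0.012 0.022 0.042] [ 712. -461.] [174.   76.4] 10.7 [[619.0, -440.0], [634.0, -515.0], [805.0, -482.0], [790.0, -407.0]]
side [348. 102.] 665 z [0.012 0.03  0.034] [ 459.3 -381.2] [48.7 89.7] 72.8 [[409.0, -391.0], [495.0, -418.0], [509.0, -371.0], [424.0, -345.0]]
side [321. 141.] 667 z [0.009 0.011 0.014] [ 533.6 -270.7] [129.2  41.5] 17.4 [[466.0, -270.0], [478.0, -310.0], [601.0, -271.0], [589.0, -232.0]]
side [419. 139.] 247 z [0.019 0.028 0.034] [ 285.8 -255.9] [65.  39.7] 64.1 [[254.0, -276.0], [289.0, -294.0], [318.0, -235.0], [282.0, -218.0]]
side [199. 155.] 143 z [0.012 0.03  0.044] [ 842.5 -232.9] [59.1 27.6] 26.0 [[810.0, -233.0], [822.0, -258.0], [875.0, -232.0], [863.0, -208.0]]
side [384. 236.] 672 z [0.009 0.012 0.019] [383.6 -16. ] [ 22.9 251.6] 71.9 [[261.0, 12.0], [500.0, -66.0], [507.0, -44.0], [268.0, 34.0]]
side [22
[... 1628 characters left out ...]
.5] [29.1 72.4] 5.5 [[692.0, 584.0], [699.0, 512.0], [728.0, 515.0], [721.0, 587.0]]
scene [237. 319.] 68 z [0.011 0.028 0.042] [ 849.1 -229.7] [55.9 20. ] 0.8 [[821.0, -220.0], [821.0, -240.0], [877.0, -239.0], [877.0, -219.0]]
scene [527. 348.] 109 z [0.025 0.043 0.045] [822.4 491.4] [36.1 38.9] 2.3 [[804.0, 510.0], [805.0, 471.0], [841.0, 473.0], [840.0, 512.0]]
scene [586. 350.] 130 z [0.042 0.044 0.045] [808.3 617.3] [28.5 82.6] 5.9 [[790.0, 657.0], [798.0, 575.0], [827.0, 578.0], [818.0, 660.0]]
scene [563. 351.] 67 z [0.042 0.044 0.045] [816.9 568. ] [23.2 53.8] 1.4 [[805.0, 595.0], [806.0, 541.0], [829.0, 541.0], [828.0, 595.0]]
wrist 23947 [ 0.0023 -0.0146] [-0.12729086  0.12727925]
```

View pics/k.png

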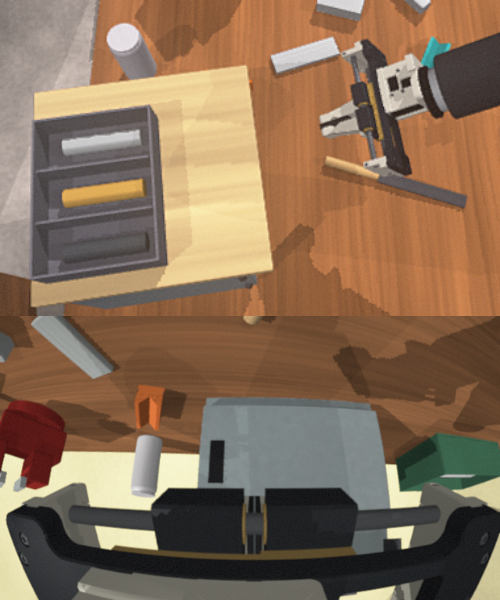

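The last view shows the door shut under the board. The wrist cloud puts its face at x = −14.6 mm with a 0.002 rad slope. Bystanders are where they started and the arm is clear, so I'm handing in.

```bash
python3 -c "
from plant import r
r.close_job(); print(r.get_state()['time_s'])"
```

```text
the job is handed in; nothing more can be done
the job is handed in; nothing more can be done
```

The V-block is put away in the order you asked, and I handed the job in at about 32.6 s of the 72 s allowed.

- **Tray out:** I pulled it to its stop, with the front measured at −162 mm. My first hook used a tilted tool, which ran into the joint 3 limit and left the tray about 20 mm short. I finished the pull with the tool vertical, and the stop pushed back with about 22 N.
- **V-block:** It was laid flat in the tray, groove up and inside the walls. I felt it touch the floor and saw it lying there in a close-up before pushing the tray.
- **Tray home:** It met a firm stop at about 19 N. My fingertip reading was about 2 mm beyond the nominal home position, within calibration error. The cameras could not see the tray under the board, so this rests on force and position only.
- **Door shut:** The catch resisted with about 8 N, then drew the door in, and it stopped firmly at about 21 N. The wrist camera afterwards put its face at −14.6 mm (nominal −15) with a 0.002 rad slope, so it is seated.
- **Left alone:** The plain block and flat bar measured within 1 mm of where they started. The file measured the same in the side view; the scene view caught only part of it at the end. The turquoise and orange look-alikes were not touched, and the arm was clear of everything at the end.

I saw no sign of contact between the gripper body and anything else. One early move call was refused for missing fields before anything moved.

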